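# Turn adapter plates over and seat them on a vacuum fixture

## Robot

A 7-joint arm with a two-finger parallel gripper is mounted at the origin on the work surface. World frame = base frame: x ahead of the robot, y to its left, z up, the work surface at z = 0. Lengths are in m, angles in degrees, forces in N, time in s.
With the tool pointing down it reaches from about 0.425 to 0.825 m from the base axis. Payload 3.6 kg.
Tool frame: the origin (TCP) lies midway between the tips of the shut fingers; the grasp point (between the pads) lies 19 mm behind it; z points along the fingers, y is the direction in which the jaws open and shut (so a half turn about z gives the same grasp; the last joint's range is limited). The gripper opens to 93 mm and grips with 3 to 60 N. Pads are 15 mm wide; open, the fingers measure 128 mm over their backs; the gripper's body (75 mm by 188 mm) begins 65 mm behind the grasp point.
Start: joints at [-70.674, 35.231, -0.722, 81.555, 0.464, 63.22, -2.315], TCP at [0.231, 0.607, 0.219] pointing down, gripper open.
Joint ranges: [-178.69, 178.69], [-17.37, 117.87], [-77.05, 75.6], [15.02, 138.74], [-78.02, 258.01], [0.78, 113.62], [-162.83, 162.83]. Speed limits (degrees/s): [159.86, 159.86, 180, 180, 180, 180, 180].

## Interface

Orientations are given as a 3x3 rotation matrix whose columns are the frame's x, y, z axes.
In Python, from cell import sensors, optics, bot gives the robot as it stands. The module is installed in compiled form; this text tells all that it offers.
- The arm moves only by the shell command python3 -m pendant 'ROWS' [OPENING]. ROWS is JSON, a list of rows, each an object of numbers: "tx", "ty", "tz": the shift along the tool's x, y, z in m; "roll": the turn about the tool's z in rad. A call has 1 to 20 rows; each row shifts and turns the commanded pose from where the row before left it, along the tool's axes as they then stand; what a row does not reach is not made up. A row lasts 1/8 s, in which the tool goes at most 62.5 mm and 10.7 degrees, less where a joint would pass 70% of its speed; a pose out of reach is approached as far as the arm can. A call with a gripper value outside its range is refused whole. OPENING is the closure, from -1 (fully open) to 1 (shut), set as the call begins (- or left out, the last holds). The fingers move at their own pace and stop on an object; the grip force is fixed at half the most. Time passes only in rows, so rows that do not move let the fingers close. It gives the time, the measured TCP pose, the force and the opening at its end, in the units of the state.
- sensors.state(): the state, without advancing time (a new reading comes with each control period).
- optics.camera(name): name is "scene" or "top"; returns the picture (480x640x3 uint8, red, green, blue); there is no depth.
- optics.camera_params(name): a dict with "camera_matrix" (3x3 intrinsics, pixels), "k1" (the pictures are not rectified: a ray, as slopes to the right and down, at radius r is drawn at 1 + k1 r^2 times it, then the intrinsics apply), "origin" and "attitude" of the camera in the world. Camera axes: x right, y down, z forward; pixel columns grow to the right and rows downward; lengths in m; the calibration is good to about 2 mm. A picture is of the moment at which its call begins. camera_params takes no time and is no camera call.
- bot.finish_job(): hands the job in, once; it reports no verdict.
The state is a dict: "t": time; "qpos": joint angles; "qd": joint speeds; "tau": joint torques, N m; "eef_pos": TCP position; "eef_rot": TCP orientation; "ft_force": force on the tool from outside, world axes, zero at the start; "moment": the same for the moment, N m; "grip_width": opening from 0.0 (shut) to 1.0 (fully open).
Only numpy, scipy, OpenCV 4.12 (cv2) and the standard library are available. Lean on these libraries where they do the work, as an engineer would, in place of code of your own. Each camera call takes 0.05 s, during which the arm holds its last target.

## Task

Switch the vacuum valve off by swinging its lever towards the robot. Then turn over every adapter plate lying on the optical bench so that its rail faces up, and lower each one over the two pins of a pad of the fixture until it rests flush there, one plate to a pad, any pad, either way round. When all of them are seated swing the valve lever fully away again to switch the vacuum on, and leave the yellow box and the steel weight where they stand.

Things in the scene. Friction and masses are not known exactly. Their poses are not given: they have to be found in the camera images.
- plate0: loose black adapter plate 110 x 64 x 10 mm, 0.26 kg: one face bare, a bright rail (46 x 34 mm, 14 high, lengthwise) central on the other. Holes 12 x 11 mm at x = +42 and -42 mm. Origin: centre of the bare face; x along the length, z towards the rail side (down at the start: it lies rail-down on the bench, bare face up at 24 mm). Two or three such plates are present
- plate1: another adapter plate, exactly like plate0 (may be absent)
- plate2: another adapter plate, exactly like plate0 (may be absent)
- fixture: fixed aluminium vacuum fixture: base 130 (x) x 340 (y) x 12 mm, three pads in a row along its y (which points roughly to the robot), 105 mm apart, each 104 (x) x 40 (y) mm, top 45 mm above the bench; on each two steel pins, 8 mm thick, 17 mm high, the upper 6 mm tapered, at x = +42 and -42 mm. Origin: centre of the underside
- pad0 (a point): centre of the top of the nearest pad of the fixture (seen from the robot); axes as the fixture's: x along the pad's length and its line of pins, z up
- pad1 (a point): centre of the top of the middle pad of the fixture (seen from the robot); axes as the fixture's: x along the pad's length and its line of pins, z up
- pad2 (a point): centre of the top of the farthest pad of the fixture (seen from the robot); axes as the fixture's: x along the pad's length and its line of pins, z up
- stand: fixed turning stand: grey base 85 (x) x 100 (y) x 12 mm, white walls form an upright slot 15 mm wide, 72 mm long (along y), 22 mm deep, closed at its ends, with flared lips above (top 43 mm above the bench, mouth 28 mm wide). A plate set in it on a 64 mm edge stands by itself and can be taken again from its other side. Origin: centre of the underside
- slot (a point): centre of the slot's floor, 12 mm above the bench; axes as the stand's: the slot runs along y, roughly away from the robot
- valve (a joint): angle of the vacuum valve's lever: 0 = leaning fully towards the robot (-x of its box), off; 1.0 rad = leaning fully away, on. It stays where it is left; a push of a few newtons moves it
- valve_knob (a point): centre of the 28 mm black ball at the end of the valve lever, 80 mm from the hinge; the axes turn with the lever
- valve_hinge (a point): the lever's hinge point, 40 mm above the bench, 5 mm above the top of the valve's fixed aluminium box (110 (x) x 90 (y) x 35 mm, with a black boot 8 mm high); axes as the box's, the lever swings about its y
- yellow_box: bystander: loose yellow box, 60 x 60 x 45 mm high; origin: centre of the underside
- weight: bystander: loose round steel weight, 64 mm in diameter, 34 mm high with its knob; origin: centre of the underside

How it is judged:
By the outcome, as a careful person would: the job done as asked, in the order asked, and still so for the second after the job is handed in, with the robot touching nothing.
Of plate0, plate1, plate2 only 2 to 3 are there at a start; the rules pass over those that are not, and their reading is None.
At some moment in a run one of plate0, plate1, plate2 may be knocked a few centimetres aside while the robot is not near it.
It also fails if it takes over 210 s, if anything falls off the work surface, if the arm or the gripper's body presses on something with over 40 N, if the wrist force passes 120 N, or if a joint passes its speed limit or range.

## Working session

There is one attempt and no reset: what is moved stays moved. The work goes in short steps, Python scripts to look and compute and a shell command to move; the robot and the scene stay as the last step left them, time stands still between calls to the robot, and variables do not carry over. Pictures are saved under pics/ and viewed, and the job is handed in when it is done.

```bash
mkdir -p pics; ls; python3 - <<'E'
from cell import sensors, optics, bot
import cv2
s=sensors.state(); print(s)
for n in ("scene","top"):
    p=optics.camera_params(n); print(n,p)
    cv2.imwrite(f"pics/{n}0.png",optics.camera(n)[:,:,::-1])
E
```

```text
pics
{'t': 0.0, 'qpos': array([-70.67275092,  35.29015892,  -0.72322604,  81.63887378,
         0.46424104,  63.21816377,  -2.31364124]), 'qd': array([ 0.06761207,  0.11755623,  0.05604915,  0.03425739,  0.05896528,
        0.00404968, -0.05574792]), 'tau': array([ 2.15847717e-05, -4.58935118e+01,  2.09034272e-01, -1.65742403e+01,
       -6.11160044e-02,  2.04927928e-02,  2.28094532e-04]), 'eef_pos': array([0.23101701, 0.60673689, 0.217485  ]), 'eef_rot': array([[-9.34575564e-01,  3.55763639e-01, -8.64631712e-04],
       [ 3.55764688e-01,  9.34572570e-01, -2.36586534e-03],
       [-3.36277828e-05, -2.51868537e-03, -9.99996828e-01]]), 'ft_force': array([-0.18828415, -0.28921031,  0.19343349]), 'moment': array([ 0.05925742, -0.01864352, -0.01620329]), 'grip_width': 0.9985237778153685}
scene {'camera_matrix': array([[526.2034813 ,   0.        , 311.22788645],
       [  0.        , 526.2034813 , 236.16550256],
       [  0.        ,   0.        ,   1.        ]]), 'k1': -0.14375333122556744, 'origin': array([ 1.15879029, -0.5721932 ,  0.7178167 ]), 'attitude': array([[ 0.68747408,  0.43266516, -0.58324973],
       [ 0.72585606, -0.43442198,  0.53330153],
       [-0.02263551, -0.78998633, -0.61270648]])}
top {'camera_matrix': array([[451.14933202,   0.        , 322.26974365],
       [  0.        , 451.14933202, 233.61951262],
       [  0.        ,   0.        ,   1.        ]]), 'k1': -0.09569674147708919, 'origin': array([ 0.46946022, -0.02385804,  1.09210792]), 'attitude': array([[-0.02074274, -0.99628492,  0.08358288],
       [-0.99970031,  0.02175553,  0.01122456],
       [-0.01300125, -0.083325  , -0.99643761]])}
```

View pics/scene0.png

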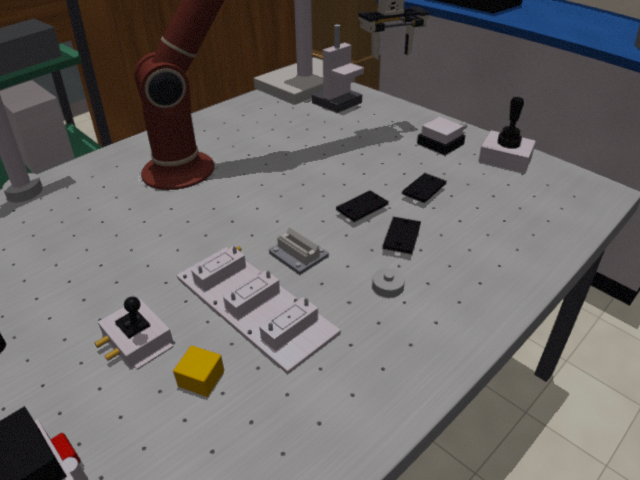

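View pics/top0.png

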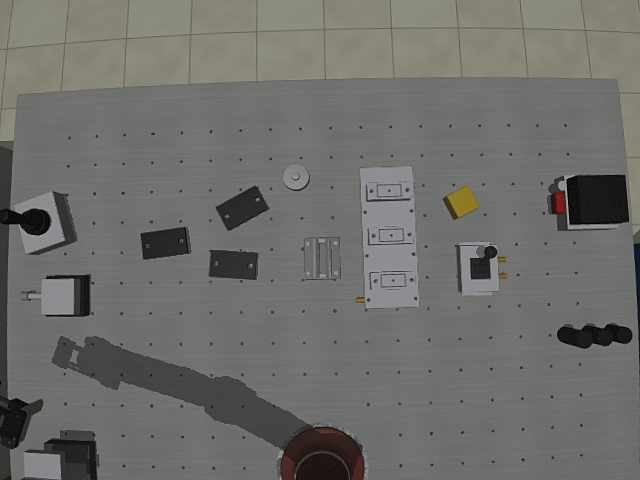

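```bash
cat > h.py <<'E'
import numpy as np, cv2
from cell import sensors, optics, bot
def ray(n,uv):
    p=optics.camera_params(n); K=p["camera_matrix"]
    uv=np.atleast_2d(np.asarray(uv,float))
    x=cv2.undistortPoints(uv.reshape(-1,1,2),K,np.array([p["k1"],0,0,0,0.])).reshape(-1,2)
    d=np.c_[x,np.ones(len(x))]@p["attitude"].T
    return p["origin"],d
def onz(n,uv,z):
    o,d=ray(n,uv); t=(z-o[2])/d[:,2]; return o+t[:,None]*d
def px(n,P):
    p=optics.camera_params(n); R=p["attitude"].T; t=-R@p["origin"]
    return cv2.projectPoints(np.atleast_2d(np.asarray(P,float)),cv2.Rodrigues(R)[0],t,p["camera_matrix"],np.array([p["k1"],0,0,0,0.]))[0].reshape(-1,2)
def tri(u1,u2):
    (o1,d1),(o2,d2)=ray("top",u1),ray("scene",u2); d1,d2=d1[0],d2[0]
    A=np.c_[d1,-d2]; s=np.linalg.lstsq(A,o2-o1,rcond=None)[0]
    a,b=o1+s[0]*d1,o2+s[1]*d2; return (a+b)/2,np.linalg.norm(a-b)
def shot(n,name,box=None,f=1):
    im=optics.camera(n)[:,:,::-1].copy()
    c=im if box is None else im[box[1]:box[3],box[0]:box[2]]
    cv2.imwrite(f"pics/{name}.png",cv2.resize(c,None,fx=f,fy=f,interpolation=cv2.INTER_CUBIC)); return im
E
python3 - <<'E'
import cv2
im=cv2.imread('pics/top0.png'); cv2.imwrite('pics/topcrop.png',cv2.resize(im[150:320,340:540],None,fx=4,fy=3.5,interpolation=cv2.INTER_CUBIC)[:600])
cv2.imwrite('pics/topcropL.png',cv2.resize(im[150:300,120:350],None,fx=3.4,fy=3.4,interpolation=cv2.INTER_CUBIC))
im=cv2.imread('pics/scene0.png'); cv2.imwrite('pics/scenecrop.png',cv2.resize(im[160:380,80:440],None,fx=2.2,fy=2.2,interpolation=cv2.INTER_CUBIC))
from h import *
im=optics.camera("top"); g=im.max(2)
m=((g<75)).astype(np.uint8)
cs,_=cv2.findContours(m,cv2.RETR_EXTERNAL,cv2.CHAIN_APPROX_NONE)
for c in cs:
    if cv2.contourArea(c)<150: continue
    r=cv2.minAreaRect(c); 
    b=onz("top",cv2.boxPoints(r),.024)
    print(np.round(r[0],1),np.round(r[1],1),cv2.contourArea(c),'world',b.mean(0).round(4)[:2],[np.round(np.linalg.norm(b[i]-b[i-1])*1000,1) for i in (1,2)], np.round(np.degrees([np.arctan2(*(b[i]-b[i-1])[[1,0]]) for i in (1,2)]),1))
E
```

```text
[ 61.5 454.5] [49. 73.] 1952.0 world [0.0296 0.6399] [np.float64(195.4), np.float64(121.0)] [-87.6 177.9]
[212.1 405.3] [334.1  70.1] 12364.0 world [0.1564 0.2685] [np.float64(174.6), np.float64(801.6)] [ -28.3 -116.4]
[594.  335.6] [24.5 74.1] 1273.0 world [ 0.2973 -0.665 ] [np.float64(193.2), np.float64(59.6)] [-91.4 179.1]
[ 69. 295.] [42. 48.] 724.5 world [0.4218 0.6126] [np.float64(127.4), np.float64(101.8)] [ -90.6 -179.6]
[233.5 263.4] [48.3 29.5] 1241.5 world [0.4928 0.2012] [np.float64(70.3), np.float64(116.5)] [ -3.4 -94.3]
[483. 262.] [32. 26.] 496.0 world [ 0.4829 -0.3935] [np.float64(63.4), np.float64(76.4)] [-91.3 177.2]
[636.  308.5] [131.   6.] 264.5 world [ 0.3584 -0.7799] [np.float64(16.5), np.float64(321.6)] [-91.4 177. ]
[165.4 242.8] [27.2 48.6] 1218.5 world [0.5452 0.3673] [np.float64(120.6), np.float64(65.7)] [ -83.3 -171.6]
[ 59.5 228.4] [39.1 69.7] 667.0 world [0.5866 0.6415] [np.float64(174.0), np.float64(106.7)] [ -21.3 -111.4]
[242.2 207.7] [28.  47.6] 1231.0 world [0.6258 0.1792] [np.float64(114.8), np.float64(68.5)] [ -62.3 -152. ]
[569.7 214. ] [72.4 38.9] 414.5 world [ 0.5942 -0.6181] [np.float64(101.3), np.float64(178.6)] [ -52.7 -141. ]
[597.1 199. ] [49.  61.2] 2786.0 world [ 0.6304 -0.6934] [np.float64(164.6), np.float64(123.8)] [-88.9 176.4]
[ 25.  312.5] [333.  50.] 4329.5 world [0.3816 0.7453] [np.float64(144.1), np.float64(830.9)] [ -93.1 -179.7]
```

View pics/topcrop.png

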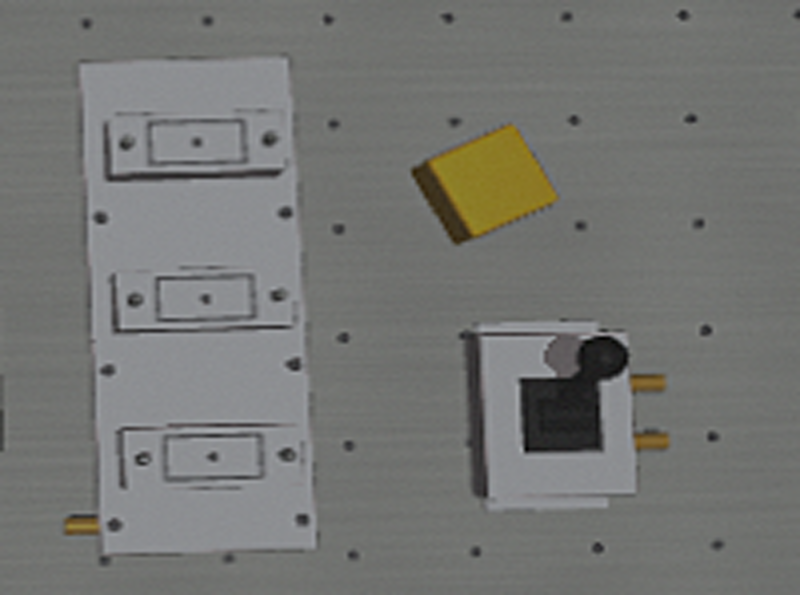

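View pics/topcropL.png

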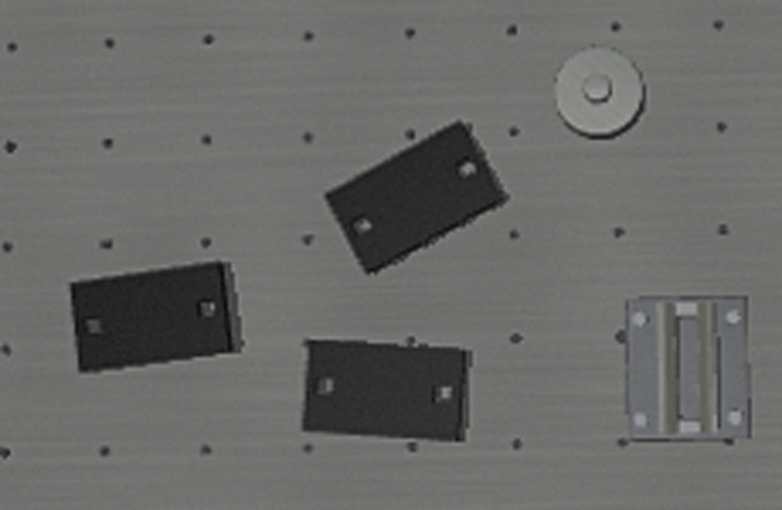

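View pics/scenecrop.png

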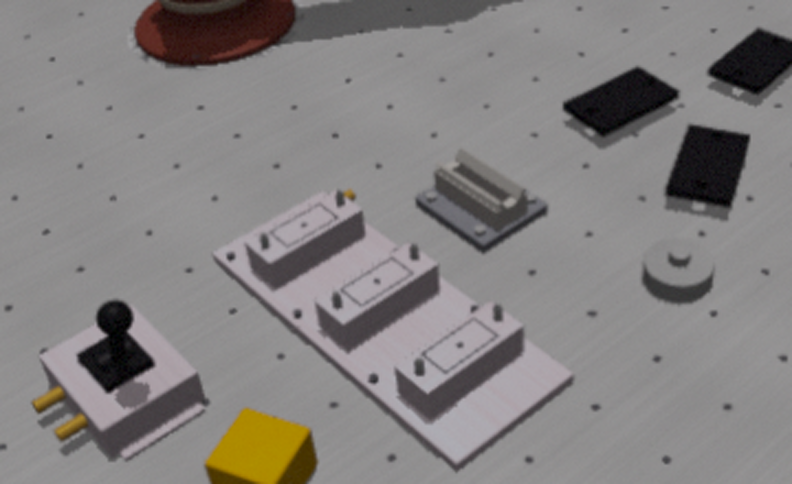

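```bash
python3 - <<'E'
from h import *
print(tri((491.2,252),(132.3,304.5)))
t=lambda x,y:(340+x/4,150+y/3.5)
print("dots",onz("top",[t(197,142),t(206,299),t(213,457)],.045).round(4))
print("pins",onz("top",[t(127,143),t(270,138),t(135,300),t(279,295),t(143,459),t(288,455)],.058).round(4))
print("boot",onz("top",[t(520,378),t(600,378),t(602,450),t(522,450)],.043).round(4))
print("boxtop",onz("top",[t(482,334),t(628,331),t(636,493),t(490,496)],.035).round(4))
L=lambda x,y:(120+x/3.4,150+y/3.4)
print("slot floor/mouth",onz("top",[L(685,308),L(689,427),L(687,368)],.03).round(4))
print("stand base",onz("top",[L(627,298),L(747,297),L(750,438),L(630,440)],.012).round(4))
E
```

```text
(array([ 0.50382431, -0.38156362,  0.11085257]), np.float64(0.002575336536404763))
dots [[ 0.6554 -0.1716  0.045 ]
 [ 0.5495 -0.1732  0.045 ]
 [ 0.4448 -0.1739  0.045 ]]
pins [[ 0.6532 -0.1291  0.058 ]
 [ 0.6549 -0.2124  0.058 ]
 [ 0.5488 -0.1304  0.058 ]
 [ 0.5503 -0.2136  0.058 ]
 [ 0.4447 -0.132   0.058 ]
 [ 0.4454 -0.2151  0.058 ]]
boot [[ 0.4927 -0.3562  0.043 ]
 [ 0.4915 -0.404   0.043 ]
 [ 0.4435 -0.403   0.043 ]
 [ 0.4448 -0.3554  0.043 ]]
boxtop [[ 0.5231 -0.3374  0.035 ]
 [ 0.5231 -0.4254  0.035 ]
 [ 0.4139 -0.4251  0.035 ]
 [ 0.4144 -0.3376  0.035 ]]
slot floor/mouth [[ 0.5421 -0.0097  0.03  ]
 [ 0.4597 -0.0107  0.03  ]
 [ 0.5005 -0.0102  0.03  ]]
stand base [[ 0.5513  0.0314  0.012 ]
 [ 0.5502 -0.0533  0.012 ]
 [ 0.451  -0.0531  0.012 ]
 [ 0.4513  0.0311  0.012 ]]
```

```bash
python3 -m pendant '[{"roll":-0.182},{"roll":-0.182},{"tx":-0.04,"ty":-0.0384},{"tx":-0.04,"ty":-0.0384},{"tx":-0.04,"ty":-0.0384},{"tx":-0.04,"ty":-0.0384},{"tx":-0.04,"ty":-0.0384},{"tx":-0.04,"ty":-0.0384},{"tx":-0.04,"ty":-0.0384},{"tx":-0.04,"ty":-0.0384},{"ty":-0.05},{"ty":-0.05},{"ty":-0.05},{"ty":-0.05},{"ty":-0.05},{"ty":-0.05},{"ty":-0.05},{"ty":-0.05},{"ty":-0.05},{"ty":-0.05}]' 1
```

```text
invalid input at $[0]: expected keys tx, ty, tz, roll
```

```bash
python3 -m pendant '[{"tx":0,"ty":0,"tz":0,"roll":-0.182},{"tx":0,"ty":0,"tz":0,"roll":-0.182},{"tx":-0.04,"ty":-0.0384,"tz":0,"roll":0},{"tx":-0.04,"ty":-0.0384,"tz":0,"roll":0},{"tx":-0.04,"ty":-0.0384,"tz":0,"roll":0},{"tx":-0.04,"ty":-0.0384,"tz":0,"roll":0},{"tx":-0.04,"ty":-0.0384,"tz":0,"roll":0},{"tx":-0.04,"ty":-0.0384,"tz":0,"roll":0},{"tx":-0.04,"ty":-0.0384,"tz":0,"roll":0},{"tx":-0.04,"ty":-0.0384,"tz":0,"roll":0},{"tx":0,"ty":-0.05,"tz":0,"roll":0},{"tx":0,"ty":-0.05,"tz":0,"roll":0},{"tx":0,"ty":-0.05,"tz":0,"roll":0},{"tx":0,"ty":-0.05,"tz":0,"roll":0},{"tx":0,"ty":-0.05,"tz":0,"roll":0},{"tx":0,"ty":-0.05,"tz":0,"roll":0},{"tx":0,"ty":-0.05,"tz":0,"roll":0},{"tx":0,"ty":-0.05,"tz":0,"roll":0},{"tx":0,"ty":-0.05,"tz":0,"roll":0},{"tx":0,"ty":-0.05,"tz":0,"roll":0}]' 1
```

```text
t: 2.65
eef_pos: [0.5511, -0.2012, 0.2184]
eef_rot: [[-1.0, -0.0, -0.0], [-0.0, 1.0, 0.0], [0.0, 0.0, -1.0]]
ft_force: [0.7, 0.4, -0.1]
grip_width: 0.002
```

```bash
python3 -m pendant '[{"tx":0,"ty":-0.045,"tz":0,"roll":0},{"tx":0,"ty":-0.045,"tz":0,"roll":0},{"tx":0,"ty":-0.045,"tz":0,"roll":0},{"tx":0,"ty":-0.045,"tz":0,"roll":0},{"tx":0,"ty":0,"tz":0.04,"roll":0},{"tx":0,"ty":0,"tz":0.04,"roll":0},{"tx":0,"ty":0,"tz":0.04,"roll":0},{"tx":0.015,"ty":0,"tz":0,"roll":0},{"tx":0.015,"ty":0,"tz":0,"roll":0},{"tx":0.015,"ty":0,"tz":0,"roll":0},{"tx":0.015,"ty":0,"tz":0,"roll":0},{"tx":0.015,"ty":0,"tz":0,"roll":0},{"tx":0,"ty":0,"tz":0,"roll":0}]'; python3 - <<'E'
from h import *
shot("scene","v1",(40,200,300,400),3)
E
```

```text
t: 4.28
eef_pos: [0.4742, -0.38, 0.0984]
eef_rot: [[-1.0, 0.002, -0.003], [0.002, 1.0, 0.001], [0.003, 0.001, -1.0]]
ft_force: [0.6, 0.3, -0.4]
grip_width: 0.004
```

View pics/v1.png

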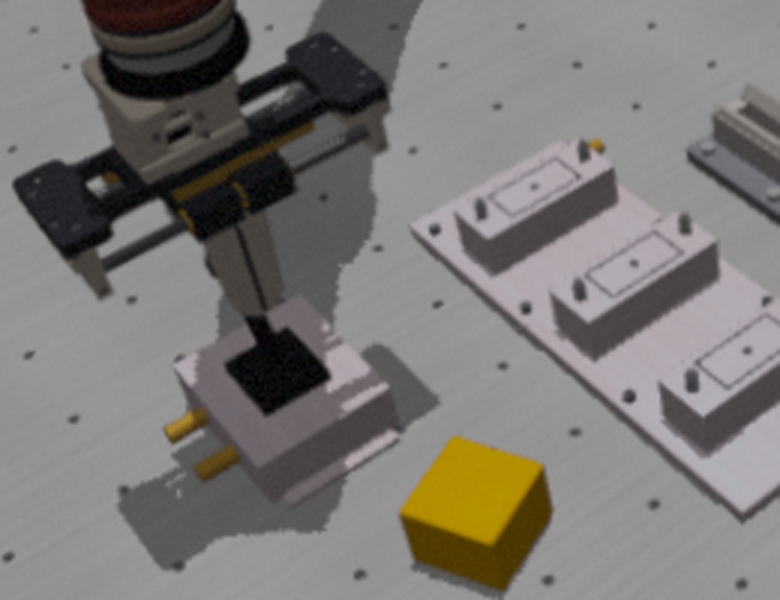

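```bash
python3 -m pendant '[{"tx":0.01,"ty":0,"tz":0,"roll":0},{"tx":0.008,"ty":0,"tz":0,"roll":0},{"tx":0,"ty":0,"tz":0,"roll":0}]'; python3 -m pendant '[{"tx":0.005,"ty":0,"tz":0,"roll":0},{"tx":0.005,"ty":0,"tz":0,"roll":0},{"tx":0,"ty":0,"tz":0,"roll":0}]'
```

```text
t: 4.7
eef_pos: [0.4574, -0.3799, 0.0986]
eef_rot: [[-1.0, 0.001, -0.001], [0.001, 1.0, 0.0], [0.001, 0.0, -1.0]]
ft_force: [-0.8, -0.4, -0.1]
grip_width: 0.005
t: 5.08
eef_pos: [0.4524, -0.3797, 0.0992]
eef_rot: [[-1.0, -0.002, 0.008], [-0.002, 1.0, -0.002], [-0.008, -0.002, -1.0]]
ft_force: [6.6, -1.0, -3.3]
grip_width: 0.004
```

```bash
python3 -m pendant '[{"tx":-0.02,"ty":0,"tz":0,"roll":0},{"tx":0,"ty":0,"tz":-0.06,"roll":0},{"tx":0,"ty":0,"tz":-0.06,"roll":0},{"tx":0,"ty":0.06,"tz":-0.02,"roll":0},{"tx":0,"ty":0.06,"tz":0,"roll":0},{"tx":0,"ty":0.06,"tz":0,"roll":0},{"tx":0,"ty":0.06,"tz":0,"roll":0},{"tx":0,"ty":0.06,"tz":0,"roll":0},{"tx":0,"ty":0.06,"tz":0,"roll":0},{"tx":0,"ty":0.06,"tz":0,"roll":0},{"tx":0,"ty":0,"tz":0,"roll":0}]' -1; python3 - <<'E'
from h import *
shot("top","t1"); shot("scene","s1")
L=lambda x,y:(120+x/3.4,150+y/3.4)
for a,b in (((325,387),(445,393)),((93,326),(207,308)),((364,226),(467,169))):
    P=onz("top",[L(*a),L(*b)],.02); print(P.mean(0).round(4),np.linalg.norm(P[1]-P[0]).round(4),np.degrees(np.arctan2(*(P[0]-P[1])[[1,0]])).round(1))
E
```

```text
t: 6.45
eef_pos: [0.4674, 0.0452, 0.2386]
eef_rot: [[-1.0, -0.011, -0.001], [-0.011, 1.0, 0.002], [0.001, 0.002, -1.0]]
ft_force: [0.3, -1.0, 0.0]
grip_width: 1.0
[0.4896 0.2024 0.02  ] 0.0853 86.1
[0.5444 0.3717 0.02  ] 0.0842 97.6
[0.6253 0.1799 0.02  ] 0.0834 117.8
```

View pics/t1.png

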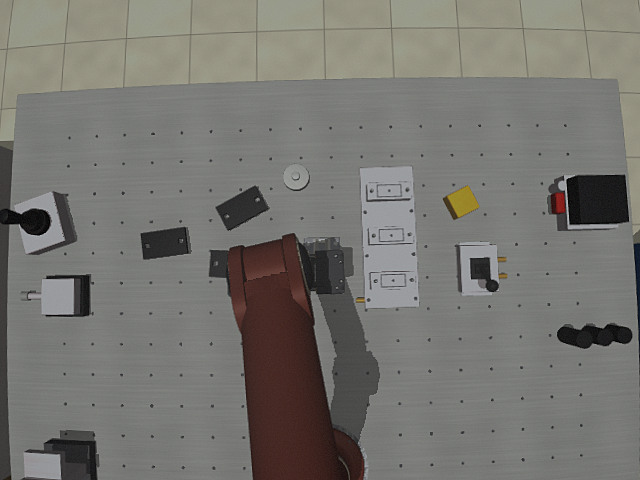

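View pics/s1.png

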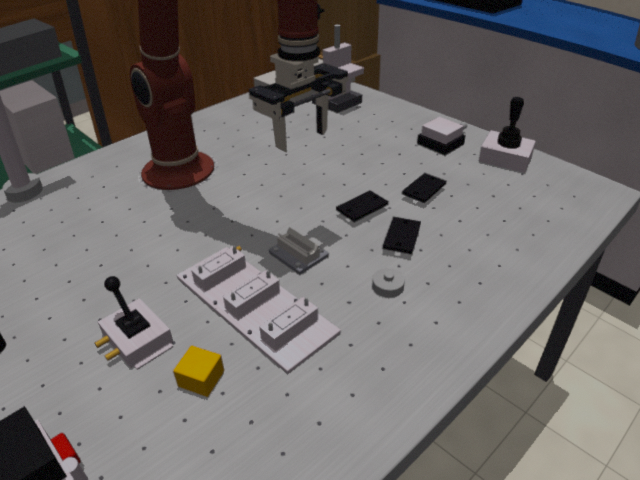

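```bash
python3 -m pendant '[{"tx":-0.006,"ty":0.049,"tz":0,"roll":0},{"tx":-0.006,"ty":0.049,"tz":0,"roll":0},{"tx":-0.006,"ty":0.049,"tz":0,"roll":0},{"tx":-0.006,"ty":0.049,"tz":0,"roll":0},{"tx":0,"ty":0,"tz":0,"roll":0.182},{"tx":0,"ty":0,"tz":0,"roll":0.182},{"tx":0,"ty":0,"tz":0.03,"roll":0.182},{"tx":0,"ty":0,"tz":0.03,"roll":0.182},{"tx":0,"ty":0,"tz":0.03,"roll":0.182},{"tx":0,"ty":0,"tz":0.03,"roll":0.182},{"tx":0,"ty":0,"tz":0.02,"roll":0.182},{"tx":0,"ty":0,"tz":0,"roll":0.182},{"tx":0,"ty":0,"tz":0,"roll":0.182},{"tx":0,"ty":0,"tz":0,"roll":0}]'; python3 - <<'E'
from h import *
print(tri((492,286.5),(112.3,284.5)))
print(sensors.state()["qpos"])
shot("top","t2",(130,180,350,320),3.5); shot("scene","s2",(280,80,500,300),2.7)
E
```

```text
t: 8.3
eef_pos: [0.4932, 0.2331, 0.0983]
eef_rot: [[0.068, 0.998, 0.0], [0.998, -0.068, -0.002], [-0.002, 0.0, -1.0]]
ft_force: [-0.5, -0.1, -1.0]
grip_width: 0.999
(array([ 0.42811325, -0.38192798,  0.10569623]), np.float64(0.002155938070910898))
[-36.62835398  35.34578888  13.81807008 107.01345618 -12.45720891
  39.13910226 -19.47496855]
```

View pics/s2.png

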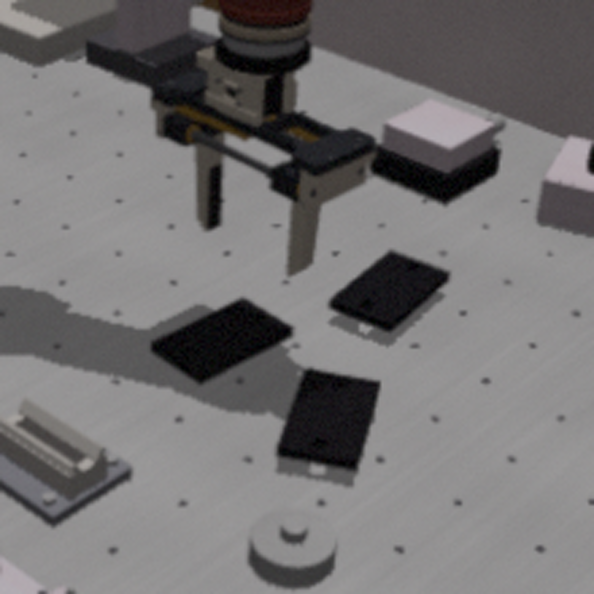

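View pics/t2.png

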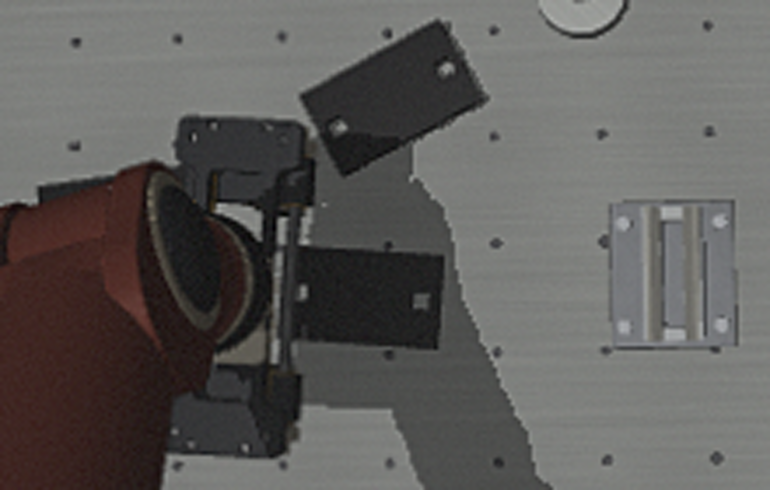

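```bash
python3 -m pendant '[{"tx":0.009,"ty":-0.001,"tz":0.03,"roll":0},{"tx":0,"ty":0,"tz":0.03,"roll":0},{"tx":0,"ty":0,"tz":0.025,"roll":0},{"tx":0,"ty":0,"tz":0.009,"roll":0},{"tx":0,"ty":0,"tz":0,"roll":0}]'; python3 -m pendant '[{"tx":0,"ty":0,"tz":0,"roll":0},{"tx":0,"ty":0,"tz":0,"roll":0},{"tx":0,"ty":0,"tz":0,"roll":0},{"tx":0,"ty":0,"tz":0,"roll":0},{"tx":0,"ty":0,"tz":-0.02,"roll":0},{"tx":0,"ty":0,"tz":-0.04,"roll":0},{"tx":0,"ty":0,"tz":-0.04,"roll":0},{"tx":0,"ty":0,"tz":-0.04,"roll":0},{"tx":0,"ty":0,"tz":-0.02,"roll":0},{"tx":0,"ty":0,"tz":0,"roll":0}]' 1; python3 - <<'E'
from h import *
shot("scene","s3",(280,50,500,270),2.7)
E
```

```text
t: 9.02
eef_pos: [0.4921, 0.2441, 0.0043]
eef_rot: [[0.067, 0.998, -0.001], [0.998, -0.067, -0.0], [-0.0, -0.001, -1.0]]
ft_force: [-0.6, 0.3, 0.0]
grip_width: 1.002
t: 10.28
eef_pos: [0.4923, 0.2449, 0.1653]
eef_rot: [[0.067, 0.998, 0.002], [0.998, -0.067, 0.001], [0.001, 0.002, -1.0]]
ft_force: [-0.5, -0.3, -3.4]
grip_width: 0.685
```

View pics/s3.png

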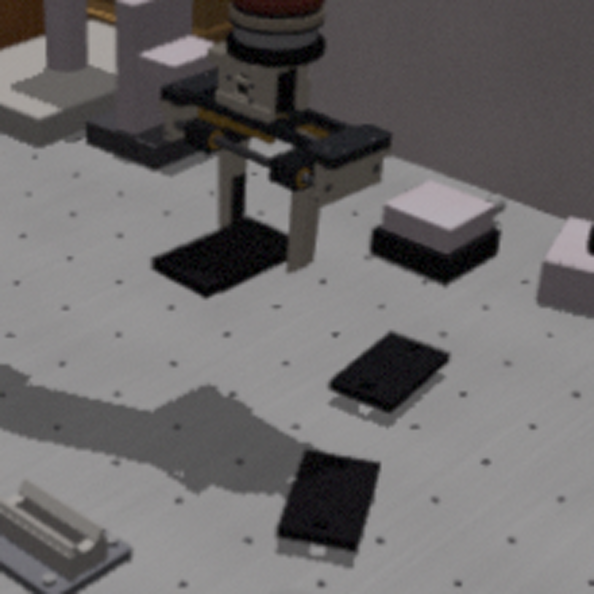

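```bash
python3 -m pendant '[{"tx":0,"ty":0,"tz":0.05,"roll":0},{"tx":0,"ty":0,"tz":0.05,"roll":0},{"tx":0,"ty":0,"tz":0.04,"roll":0},{"tx":0,"ty":0,"tz":0.017,"roll":0},{"tx":0,"ty":0,"tz":0,"roll":0}]'; python3 -m pendant '[{"tx":0,"ty":0,"tz":0,"roll":0},{"tx":0,"ty":0,"tz":0,"roll":0},{"tx":0,"ty":0,"tz":-0.01,"roll":0},{"tx":0,"ty":0,"tz":-0.01,"roll":0},{"tx":0,"ty":0,"tz":-0.01,"roll":0},{"tx":0,"ty":0,"tz":0,"roll":0}]' -0.37; python3 - <<'E'
from h import *
shot("scene","s4",(280,80,500,300),2.7); print(sensors.state())
E
```

```text
t: 10.95
eef_pos: [0.4912, 0.2443, 0.0062]
eef_rot: [[0.067, 0.998, -0.002], [0.998, -0.067, -0.001], [-0.001, -0.002, -1.0]]
ft_force: [0.1, -0.0, -3.2]
grip_width: 0.679
t: 11.7
eef_pos: [0.4928, 0.245, 0.0387]
eef_rot: [[0.067, 0.998, 0.002], [0.998, -0.067, 0.001], [0.001, 0.002, -1.0]]
ft_force: [0.1, 0.1, -2.9]
grip_width: 0.682
{'t': 11.75, 'qpos': array([-36.34125432,  40.89635581,  11.91745533, 108.70768722,
       -14.8660332 ,  31.80821921, -18.40500617]), 'qd': array([ 0.1396458 ,  0.98394354, -0.41922648,  0.55328621,  0.00758163,
       -0.01948871,  0.08232915]), 'tau': array([ 7.63693010e-03, -4.43135440e+01,  3.06245998e+00, -1.01957873e+01,
        3.02945450e-02,  1.43058717e-02, -1.39107615e-03]), 'eef_pos': array([0.4922549 , 0.2448428 , 0.03807324]), 'eef_rot': array([[ 6.67997933e-02,  9.97765809e-01,  1.08547001e-03],
       [ 9.97766177e-01, -6.68004658e-02,  5.95514739e-04],
       [ 6.66694147e-04,  1.04326500e-03, -9.99999234e-01]]), 'ft_force': array([ 0.20644523,  0.87850688, -2.10876562]), 'moment': array([0.05340353, 0.04740646, 0.00237678]), 'grip_width': 0.6827173336799465}
```

View pics/s4.png

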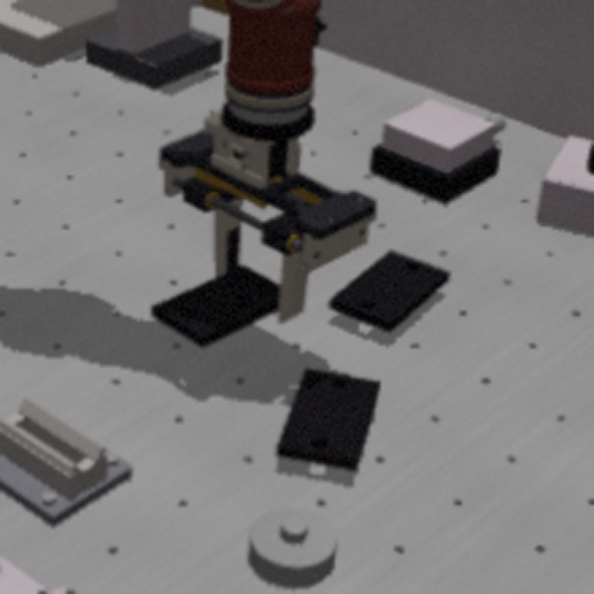

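```bash
python3 -m pendant '[{"tx":0,"ty":0,"tz":0,"roll":0},{"tx":0,"ty":0,"tz":0,"roll":0}]' -0.376; python3 - <<'E'
from h import *
s=sensors.state(); print(s["moment"],s["grip_width"],s["ft_force"])
shot("scene","s5",(320,120,420,220),5)
E
python3 -m pendant '[{"tx":0,"ty":0,"tz":0,"roll":0},{"tx":0,"ty":0,"tz":0,"roll":0}]' -0.382; python3 - <<'E'
from h import *
s=sensors.state(); print(s["moment"],s["grip_width"],s["ft_force"])
shot("scene","s6",(320,120,420,220),5)
E
```

```text
t: 12.0
eef_pos: [0.492, 0.2447, 0.0374]
eef_rot: [[0.067, 0.998, 0.0], [0.998, -0.067, 0.0], [0.0, 0.0, -1.0]]
ft_force: [-0.4, -0.5, -0.9]
grip_width: 0.687
[-0.08729414  0.10300972  0.01840714] 0.6869144682232554 [-0.43193016 -0.48360545 -0.88814652]
t: 12.3
eef_pos: [0.4921, 0.2446, 0.0375]
eef_rot: [[0.067, 0.998, 0.0], [0.998, -0.067, -0.0], [-0.0, 0.0, -1.0]]
ft_force: [0.4, 0.9, 0.1]
grip_width: 0.691
[-0.01944508  0.09269361  0.03245521] 0.6914251264846213 [0.42533576 0.86192303 0.07008632]
```

View pics/s6.png

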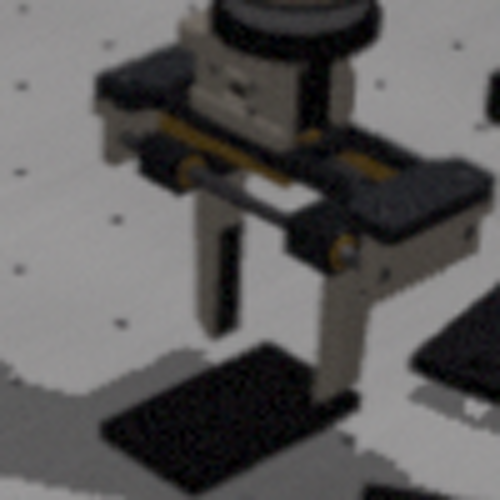

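View pics/s5.png

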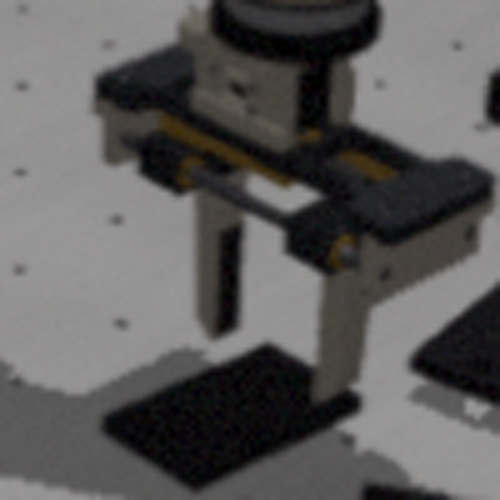

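```bash
python3 -m pendant '[{"tx":0,"ty":0,"tz":0,"roll":0},{"tx":0,"ty":0,"tz":0,"roll":0},{"tx":0.008,"ty":0,"tz":0.02,"roll":0},{"tx":0,"ty":0,"tz":0.013,"roll":0},{"tx":0,"ty":0,"tz":0,"roll":0}]' -0.8;  python3 -m pendant '[{"tx":0,"ty":0,"tz":0,"roll":0},{"tx":0,"ty":0,"tz":0,"roll":0},{"tx":0,"ty":0,"tz":0,"roll":0}]' 1;  python3 -m pendant '[{"tx":0,"ty":0,"tz":0,"roll":0},{"tx":0,"ty":0,"tz":-0.01,"roll":0},{"tx":0,"ty":0,"tz":-0.01,"roll":0},{"tx":0,"ty":0,"tz":-0.01,"roll":0},{"tx":0,"ty":0,"tz":0,"roll":0}]' -0.366; python3 - <<'E'
from h import *
shot("scene","s7",(320,120,420,220),5)
s=sensors.state(); print(s["moment"],s["grip_width"],s["ft_force"])
E
```

```text
t: 12.98
eef_pos: [0.4911, 0.2522, 0.0025]
eef_rot: [[0.066, 0.998, -0.004], [0.998, -0.066, -0.002], [-0.002, -0.003, -1.0]]
ft_force: [-0.5, 0.5, -0.5]
grip_width: 0.899
t: 13.35
eef_pos: [0.4927, 0.2526, 0.0048]
eef_rot: [[0.067, 0.998, 0.001], [0.998, -0.067, 0.0], [0.0, 0.001, -1.0]]
ft_force: [0.2, 0.3, -0.6]
grip_width: 0.684
t: 13.98
eef_pos: [0.4933, 0.2534, 0.0356]
eef_rot: [[0.067, 0.998, 0.002], [0.998, -0.067, 0.002], [0.002, 0.002, -1.0]]
ft_force: [0.7, 1.9, -0.5]
grip_width: 0.687
[ 0.11708554 -0.06462895  0.01958311] 0.69148141071796 [-0.57605341  1.61528204 -0.27140904]
```

View pics/s7.png

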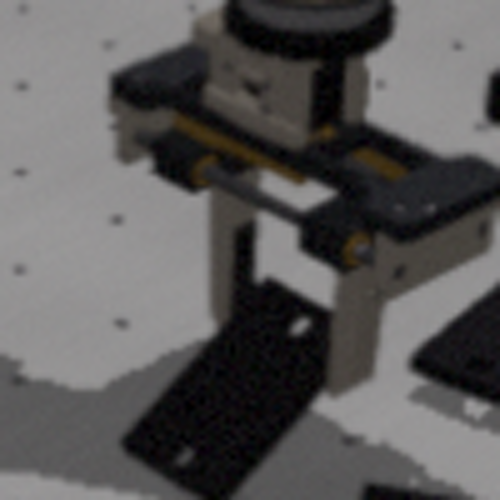

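```bash
python3 -m pendant '[{"tx":0,"ty":0,"tz":-0.01,"roll":0},{"tx":0,"ty":0,"tz":-0.01,"roll":0},{"tx":-0.005,"ty":0,"tz":-0.01,"roll":0},{"tx":-0.005,"ty":0,"tz":-0.01,"roll":0},{"tx":-0.005,"ty":0,"tz":-0.01,"roll":0},{"tx":0,"ty":0,"tz":0,"roll":0}]'; python3 - <<'E'
from h import *
shot("scene","s8",(320,100,420,200),5)
s=sensors.state(); print(s["moment"],s["grip_width"],s["ft_force"])
E
```

```text
t: 14.78
eef_pos: [0.4922, 0.237, 0.0855]
eef_rot: [[0.068, 0.998, 0.002], [0.998, -0.068, 0.0], [0.001, 0.002, -1.0]]
ft_force: [0.1, -0.6, -3.2]
grip_width: 0.687
[ 0.02957498  0.05149271 -0.03738098] 0.6893704673102741 [-0.09191639  0.41806984 -3.2064083 ]
```

View pics/s8.png

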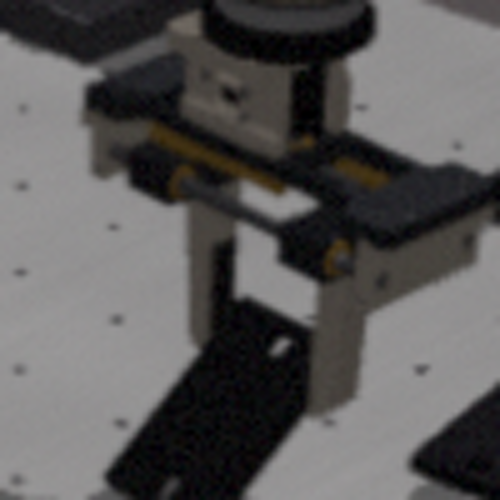

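```bash
python3 -m pendant '[{"tx":0,"ty":0,"tz":0,"roll":0},{"tx":0,"ty":0,"tz":-0.01,"roll":0},{"tx":0,"ty":0,"tz":-0.01,"roll":0}]' -0.369; python3 - <<'E'
from h import *
shot("scene","s9",(310,90,430,210),5)
s=sensors.state(); print(s["moment"],s["grip_width"],s["ft_force"])
E
```

```text
t: 15.2
eef_pos: [0.4915, 0.2378, 0.1049]
eef_rot: [[0.067, 0.998, -0.0], [0.998, -0.067, -0.0], [-0.0, -0.0, -1.0]]
ft_force: [-0.3, 0.8, -2.2]
grip_width: 0.691
[ 0.00801268 -0.02530771  0.03023223] 0.6898286083564386 [ 1.04251503 -1.09578201 -2.71529666]
```

View pics/s9.png

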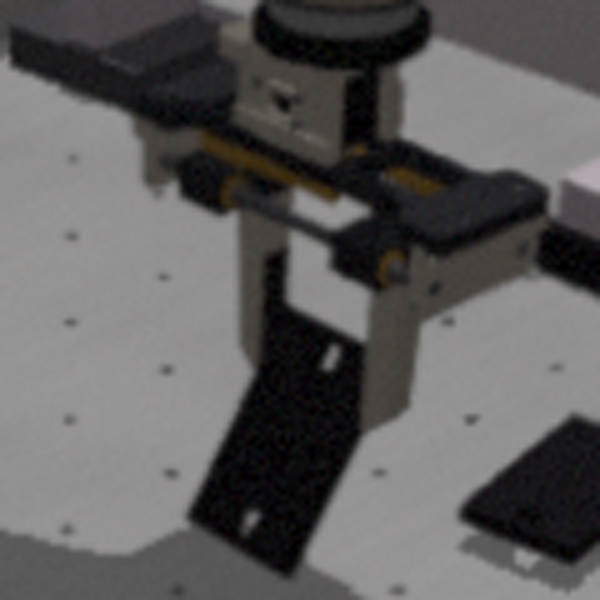

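```bash
python3 -m pendant '[{"tx":0,"ty":0,"tz":0.01,"roll":0},{"tx":0,"ty":0,"tz":0.008,"roll":0},{"tx":0,"ty":0,"tz":0.005,"roll":0},{"tx":0,"ty":0,"tz":0,"roll":0}]' -0.364; python3 - <<'E'
from h import *
shot("scene","s10",(310,90,430,210),5)
s=sensors.state(); print(s["moment"],s["grip_width"],s["ft_force"])
E
```

```text
t: 15.75
eef_pos: [0.491, 0.2374, 0.0805]
eef_rot: [[0.067, 0.998, -0.002], [0.998, -0.067, -0.001], [-0.001, -0.002, -1.0]]
ft_force: [-0.6, 0.8, -3.0]
grip_width: 0.687
[-0.02104371  0.03854783  0.01340217] 0.6853302071328222 [-0.59021215 -0.16580212 -2.64884458]
```

View pics/s10.png

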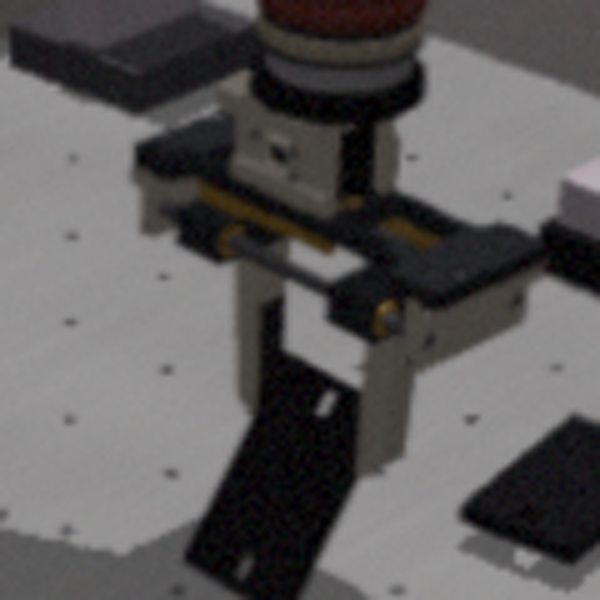

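```bash
python3 -m pendant '[{"tx":0,"ty":0,"tz":0.005,"roll":0},{"tx":0,"ty":0,"tz":0.004,"roll":0},{"tx":0,"ty":0,"tz":0,"roll":0}]'; python3 -m pendant '[{"tx":-0.01,"ty":0,"tz":0,"roll":0},{"tx":-0.01,"ty":0,"tz":-0.003,"roll":0},{"tx":-0.01,"ty":0,"tz":-0.001,"roll":0},{"tx":0,"ty":0,"tz":0,"roll":0}]';python3 - <<'E'
from h import *
shot("scene","s11",(300,90,420,210),5)
s=sensors.state(); print(s["moment"],s["grip_width"],s["ft_force"])
E
```

```text
t: 16.18
eef_pos: [0.4912, 0.2375, 0.072]
eef_rot: [[0.067, 0.998, -0.001], [0.998, -0.067, -0.0], [-0.0, -0.001, -1.0]]
ft_force: [0.3, 0.1, -3.3]
grip_width: 0.688
t: 16.68
eef_pos: [0.4897, 0.206, 0.0768]
eef_rot: [[0.07, 0.998, 0.0], [0.998, -0.07, -0.001], [-0.001, 0.0, -1.0]]
ft_force: [0.5, -0.3, -2.5]
grip_width: 0.686
[ 0.0577059   0.05008337 -0.00074413] 0.6879533640719688 [-0.04267403  0.83208509 -3.18393004]
```

View pics/s11.png

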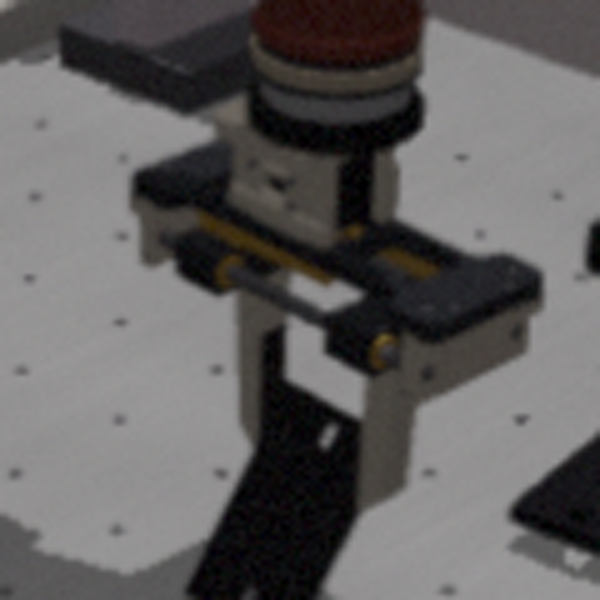

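```bash
for i in 1 2; do python3 -m pendant '[{"tx":0,"ty":0,"tz":0.005,"roll":0},{"tx":0,"ty":0,"tz":0,"roll":0}]'|grep -E 'pos|force'; done; python3 - <<'E'
from h import *
shot("scene","s12",(290,110,410,230),5)
E
```

```text
eef_pos: [0.489, 0.2081, 0.0708]
ft_force: [0.1, -0.4, -2.2]
eef_pos: [0.489, 0.2077, 0.0659]
ft_force: [-0.1, -0.2, -2.3]
```

View pics/s12.png

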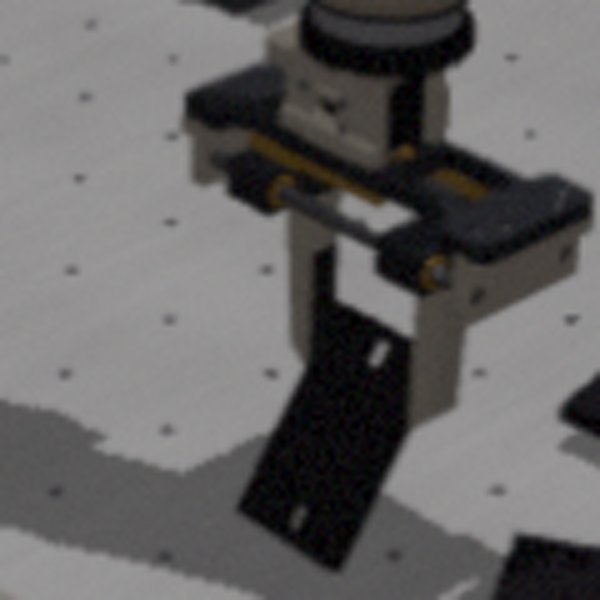

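```bash
python3 - <<'E'
from h import *
def onx(uv,x):
    o,d=ray("scene",uv); d=d[0]; return o+(x-o[0])/d[0]*d
print(onx((358,224.4),.521),onx((366,180.4),.49),onx((290+297/5,110+518/5),.489))
E
```

```text
[0.521      0.15659447 0.00172747] [0.49       0.21395503 0.08067439] [0.489      0.16162538 0.01339345]
```

```bash
python3 -m pendant '[{"tx":0,"ty":0,"tz":0.004,"roll":0},{"tx":-0.009,"ty":0,"tz":-0.004,"roll":0},{"tx":-0.009,"ty":0,"tz":-0.003,"roll":0},{"tx":0,"ty":0,"tz":0,"roll":0}]'; python3 - <<'E'
from h import *
shot("scene","s13",(290,110,410,230),5)
E
```

```text
t: 17.77
eef_pos: [0.4883, 0.1876, 0.0696]
eef_rot: [[0.07, 0.998, -0.0], [0.998, -0.07, -0.001], [-0.001, 0.0, -1.0]]
ft_force: [-0.9, 0.4, -3.3]
grip_width: 0.686
```

View pics/s13.png

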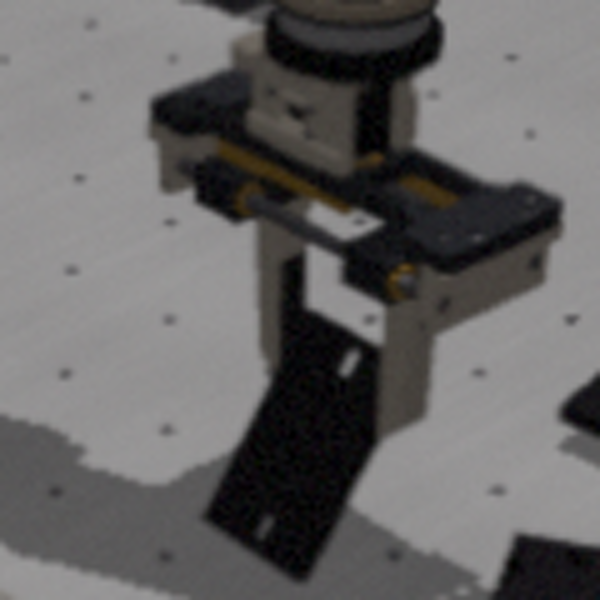

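```bash
python3 -m pendant '[{"tx":-0.03,"ty":0,"tz":-0.002,"roll":0},{"tx":-0.03,"ty":0,"tz":0,"roll":0},{"tx":-0.025,"ty":0,"tz":0,"roll":0},{"tx":-0.01,"ty":0,"tz":0,"roll":0},{"tx":0,"ty":0,"tz":0,"roll":0}]'; python3 - <<'E'
from h import *
shot("scene","s14",(230,110,390,270),3.75)
E
```

```text
t: 18.45
eef_pos: [0.482, 0.0949, 0.0714]
eef_rot: [[0.068, 0.998, -0.0], [0.998, -0.068, 0.0], [0.0, -0.0, -1.0]]
ft_force: [0.4, -0.5, -3.2]
grip_width: 0.688
```

View pics/s14.png

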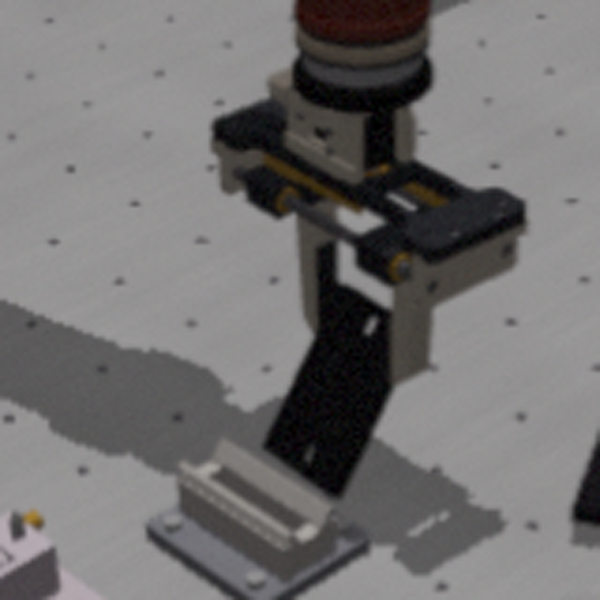

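```bash
python3 -m pendant '[{"tx":-0.01,"ty":0,"tz":0,"roll":-0.068},{"tx":-0.012,"ty":0,"tz":-0.002,"roll":0},{"tx":-0.012,"ty":0,"tz":-0.006,"roll":0},{"tx":-0.012,"ty":0,"tz":-0.006,"roll":0},{"tx":0,"ty":0,"tz":0,"roll":0}]'; python3 - <<'E'
from h import *
shot("scene","s15",(230,110,390,270),3.75)
E
```

```text
t: 19.12
eef_pos: [0.4814, 0.0473, 0.086]
eef_rot: [[0.002, 1.0, 0.001], [1.0, -0.002, -0.001], [-0.001, 0.001, -1.0]]
ft_force: [-0.4, 0.3, -3.7]
grip_width: 0.685
```

View pics/s15.png

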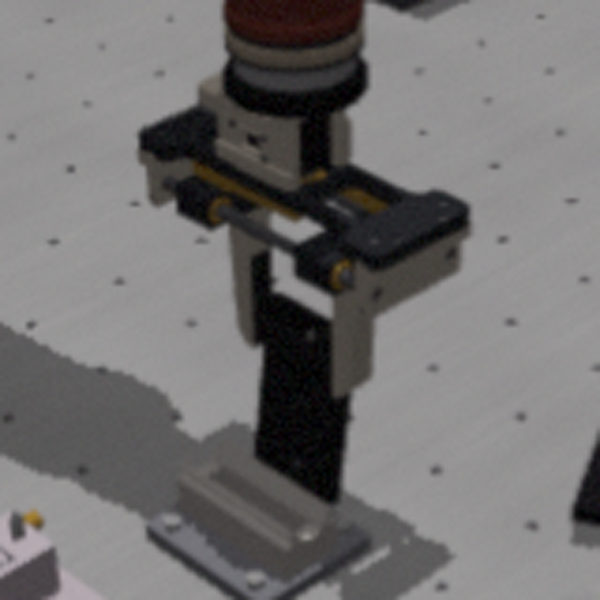

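```bash
python3 -m pendant '[{"tx":-0.012,"ty":0,"tz":-0.001,"roll":0},{"tx":-0.012,"ty":0,"tz":0,"roll":0},{"tx":-0.012,"ty":0,"tz":0.002,"roll":0},{"tx":-0.012,"ty":0,"tz":0.004,"roll":0},{"tx":-0.008,"ty":0,"tz":0.004,"roll":0},{"tx":0,"ty":0,"tz":0,"roll":0}]'; python3 - <<'E'
from h import *
shot("scene","s16",(210,110,370,270),3.75)
E
```

```text
t: 19.92
eef_pos: [0.4813, -0.0082, 0.076]
eef_rot: [[0.001, 1.0, -0.0], [1.0, -0.001, -0.001], [-0.001, -0.0, -1.0]]
ft_force: [-0.1, -0.1, -2.7]
grip_width: 0.686
```

View pics/s16.png

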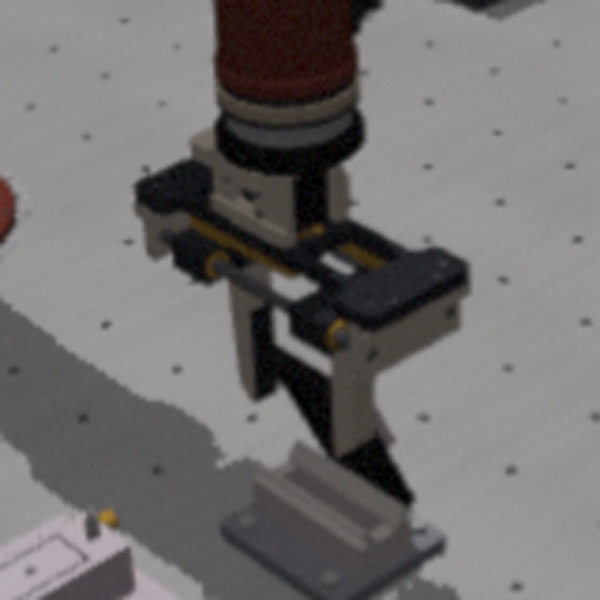

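```bash
python3 -m pendant '[{"tx":0.005,"ty":0,"tz":-0.02,"roll":0},{"tx":0.02,"ty":0,"tz":-0.02,"roll":0},{"tx":0.035,"ty":0,"tz":0,"roll":0},{"tx":0.035,"ty":0,"tz":0,"roll":0},{"tx":0.035,"ty":0,"tz":0,"roll":0},{"tx":0.025,"ty":0,"tz":0.02,"roll":0},{"tx":0.005,"ty":0,"tz":0.02,"roll":0},{"tx":0,"ty":0,"tz":0,"roll":0}]'; python3 -m pendant '[{"tx":0,"ty":0,"tz":0.006,"roll":0},{"tx":-0.009,"ty":0,"tz":0.007,"roll":0},{"tx":-0.009,"ty":0,"tz":0.007,"roll":0},{"tx":0,"ty":0,"tz":0,"roll":0}]'; python3 - <<'E'
from h import *
shot("scene","s17",(260,90,420,250),3.75)
E
```

```text
t: 20.98
eef_pos: [0.4801, 0.1532, 0.0754]
eef_rot: [[-0.003, 1.0, -0.003], [1.0, 0.003, -0.001], [-0.001, -0.003, -1.0]]
ft_force: [0.0, -0.9, -2.1]
grip_width: 0.684
t: 21.48
eef_pos: [0.4817, 0.1305, 0.0579]
eef_rot: [[0.004, 1.0, 0.001], [1.0, -0.004, -0.004], [-0.004, 0.001, -1.0]]
ft_force: [-2.2, -5.2, 7.4]
grip_width: 0.692
```

View pics/s17.png

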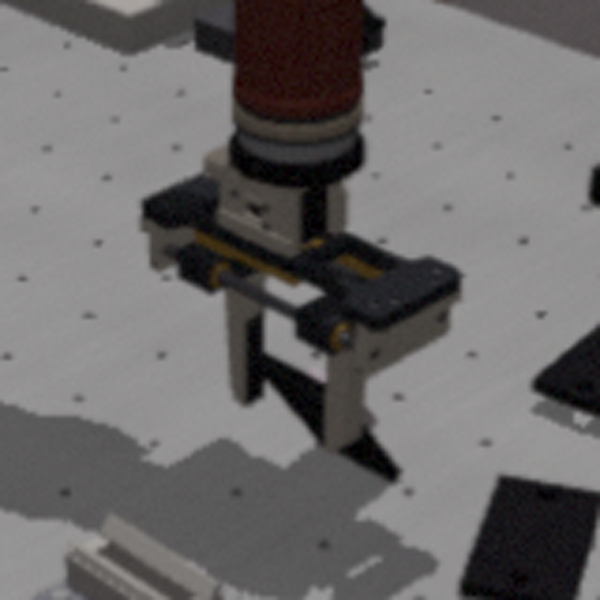

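```bash
python3 -m pendant '[{"tx":-0.008,"ty":0,"tz":0.006,"roll":0},{"tx":-0.006,"ty":0,"tz":0.008,"roll":0},{"tx":-0.005,"ty":0,"tz":0.008,"roll":0},{"tx":-0.004,"ty":0,"tz":0.008,"roll":0},{"tx":0,"ty":0,"tz":0,"roll":0}]' -0.368; python3 -m pendant '[{"tx":-0.004,"ty":0,"tz":0.008,"roll":0},{"tx":-0.002,"ty":0,"tz":0.007,"roll":0},{"tx":0,"ty":0,"tz":0,"roll":0}]'; python3 - <<'E'
from h import *
shot("scene","s18",(260,90,420,250),3.75)
E
```

```text
t: 22.15
eef_pos: [0.4816, 0.1116, 0.0262]
eef_rot: [[0.0, 1.0, 0.0], [1.0, -0.0, -0.0], [-0.0, 0.0, -1.0]]
ft_force: [0.4, -1.5, -0.4]
grip_width: 0.686
t: 22.52
eef_pos: [0.4811, 0.106, 0.0107]
eef_rot: [[-0.001, 1.0, -0.001], [1.0, 0.001, -0.0], [-0.0, -0.001, -1.0]]
ft_force: [0.7, -1.3, -1.0]
grip_width: 0.688
```

View pics/s18.png

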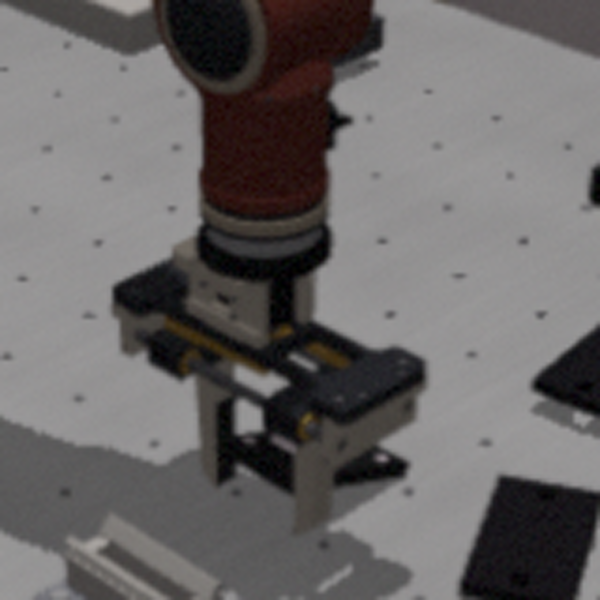

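```bash
python3 -m pendant '[{"tx":0,"ty":0,"tz":0,"roll":0},{"tx":0,"ty":0,"tz":0,"roll":0},{"tx":0,"ty":0,"tz":0,"roll":0},{"tx":0,"ty":0,"tz":-0.03,"roll":0},{"tx":-0.04,"ty":0,"tz":-0.05,"roll":0},{"tx":-0.06,"ty":0,"tz":-0.05,"roll":0},{"tx":-0.06,"ty":0,"tz":0,"roll":0},{"tx":0,"ty":0,"tz":0,"roll":0}]' -1; python3 - <<'E'
from h import *
shot("scene","s19",(280,110,440,270),3.75);shot("top","t19",(130,150,350,320),3.5)
E
```

```text
t: 23.58
eef_pos: [0.4811, -0.0474, 0.1313]
eef_rot: [[0.01, 1.0, 0.002], [1.0, -0.01, -0.003], [-0.003, 0.002, -1.0]]
ft_force: [-0.1, 0.7, -0.5]
grip_width: 0.999
```

View pics/s19.png

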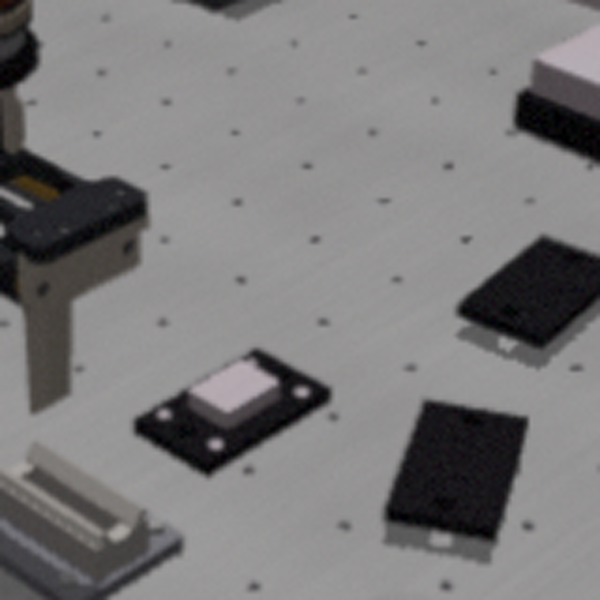

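View pics/t19.png

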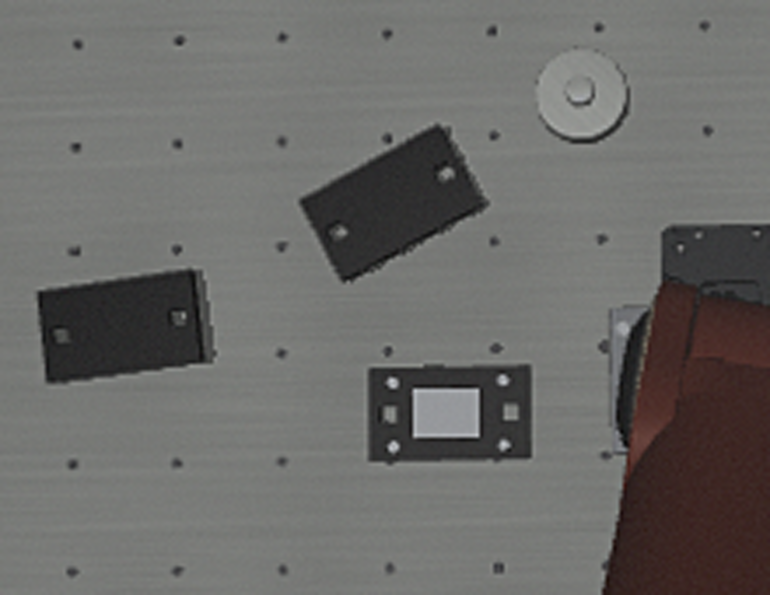

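```bash
cat >> h.py <<'E'
def plate_up(im,seed,z=.010):
    """rail-up plate lying near seed px: outline rect at z"""
    g=im.max(2); m=(g<80).astype(np.uint8)
    cs,_=cv2.findContours(m,cv2.RETR_EXTERNAL,cv2.CHAIN_APPROX_NONE)
    c=min((c for c in cs if cv2.contourArea(c)>700),key=lambda c:np.linalg.norm(np.array(cv2.minAreaRect(c)[0])-seed))
    r=cv2.minAreaRect(c); b=onz("top",cv2.boxPoints(r),z)
    e=[b[i]-b[i-1] for i in (1,2)]; e=max(e,key=np.linalg.norm); e=e*np.sign(e[1])
    return b.mean(0),np.degrees(np.arctan2(e[1],e[0])),r
E
python3 - <<'E'
from h import *
im=optics.camera("top")
print(plate_up(im,(258.6,268)))
# rail centroid
g=im[:,:,:].min(2); sub=(g[250:290,235:285]>150).astype(np.uint8)
n,l,s,c=cv2.connectedComponentsWithStats(sub); 
for i in range(1,n):
    if s[i,4]>20: p=c[i]+[235,250]; print(s[i,4],p,onz("top",p,.024 if s[i,4]>100 else .01))
# pad dots + pins : dark blobs on pads
for (u,v) in ((389,190.5),(391.5,235.5),(393.2,280.6)):
    r=g[int(v)-14:int(v)+14,int(u)-30:int(u)+30]
    bg=np.median(r); w=np.clip(bg-18-r.astype(float),0,None)
    for cu,cv,z in ((u-18,v+.3,.06),(u,v,.045),(u+18,v-.6,.06)):
        x0,y0=int(round(cu))-3,int(round(cv))-3
        ww=np.clip(np.median(g[y0-1:y0+8,x0-1:x0+8])-8-g[y0:y0+7,x0:x0+7].astype(float),0,None)
        yy,xx=np.mgrid[y0:y0+7,x0:x0+7]; p=np.array([(ww*xx).sum(),(ww*yy).sum()])/ww.sum()
        print(p.round(2),onz("top",p,z).round(4))
E
```

```text
(array([0.48078299, 0.14459231, 0.01      ]), np.float64(88.85387929582527), ((258.0, 268.0), (28.0, 46.0), 90.0))
159 [256.83018868 267.26415094] [[0.48238541 0.14501794 0.024     ]]
[371.09 190.62] [[ 0.6535 -0.1273  0.06  ]]
[388.8  190.18] [[ 0.6563 -0.1706  0.045 ]]
[406.8  189.41] [[ 0.6546 -0.2104  0.06  ]]
[372.87 235.86] [[ 0.5483 -0.1282  0.06  ]]
[390.99 234.96] [[ 0.5507 -0.172   0.045 ]]
[409.1 234.1] [[ 0.5506 -0.2117  0.06  ]]
[374.61 280.3 ] [[ 0.4467 -0.1292  0.06  ]]
[392.75 280.07] [[ 0.446  -0.1728  0.045 ]]
[411.21 279.46] [[ 0.4467 -0.213   0.06  ]]
```

```bash
python3 -m pendant '[{"tx":0.048,"ty":0,"tz":0,"roll":0},{"tx":0.048,"ty":0,"tz":0,"roll":0},{"tx":0.048,"ty":0,"tz":0,"roll":0},{"tx":0.048,"ty":0,"tz":0,"roll":0},{"tx":0,"ty":0,"tz":0.04,"roll":0},{"tx":0,"ty":0,"tz":0.04,"roll":0},{"tx":0,"ty":0,"tz":0.035,"roll":0},{"tx":0,"ty":0,"tz":0.008,"roll":0},{"tx":0,"ty":0,"tz":0,"roll":0}]'
```

```text
t: 24.85
eef_pos: [0.4808, 0.1521, 0.0072]
eef_rot: [[-0.003, 1.0, -0.001], [1.0, 0.003, 0.0], [0.0, -0.001, -1.0]]
ft_force: [0.5, -0.5, 0.3]
grip_width: 0.998
```

```bash
python3 -m pendant '[{"tx":-0.007,"ty":0,"tz":0.004,"roll":0},{"tx":0,"ty":0,"tz":0,"roll":0}]';python3 -m pendant '[{"tx":0,"ty":0,"tz":0,"roll":0},{"tx":0,"ty":0,"tz":0,"roll":0},{"tx":0,"ty":0,"tz":0,"roll":0},{"tx":0,"ty":0,"tz":0,"roll":0}]' 1;python3 -m pendant '[{"tx":0,"ty":0,"tz":-0.04,"roll":0},{"tx":0,"ty":0,"tz":-0.05,"roll":0},{"tx":-0.05,"ty":0,"tz":-0.03,"roll":-0.013},{"tx":-0.05,"ty":0.025,"tz":0,"roll":0},{"tx":-0.045,"ty":0.035,"tz":0,"roll":0},{"tx":-0.045,"ty":0.035,"tz":0,"roll":0},{"tx":-0.045,"ty":0.035,"tz":0,"roll":0},{"tx":-0.045,"ty":0.035,"tz":0,"roll":0},{"tx":-0.035,"ty":0.009,"tz":0,"roll":0},{"tx":0,"ty":0,"tz":0,"roll":0}]'; python3 - <<'E'
from h import *
shot("scene","s20",(180,180,380,380),3);shot("top","t20",(330,150,480,300),4)
print(sensors.state()['eef_pos'])
E
```

```text
t: 25.1
eef_pos: [0.4817, 0.1431, 0.004]
eef_rot: [[0.0, 1.0, 0.001], [1.0, -0.0, -0.0], [-0.0, 0.001, -1.0]]
ft_force: [-0.3, 0.6, 1.0]
grip_width: 0.998
t: 25.6
eef_pos: [0.4812, 0.144, 0.0033]
eef_rot: [[-0.001, 1.0, -0.0], [1.0, 0.001, 0.0], [0.0, -0.0, -1.0]]
ft_force: [-0.1, 0.3, 1.2]
grip_width: 0.686
t: 26.85
eef_pos: [0.6573, -0.1745, 0.1215]
eef_rot: [[-0.007, 1.0, -0.003], [1.0, 0.007, -0.004], [-0.004, -0.003, -1.0]]
ft_force: [-0.7, 0.1, -2.7]
grip_width: 0.681
[ 0.65770543 -0.16816991  0.12171064]
```

View pics/s20.png

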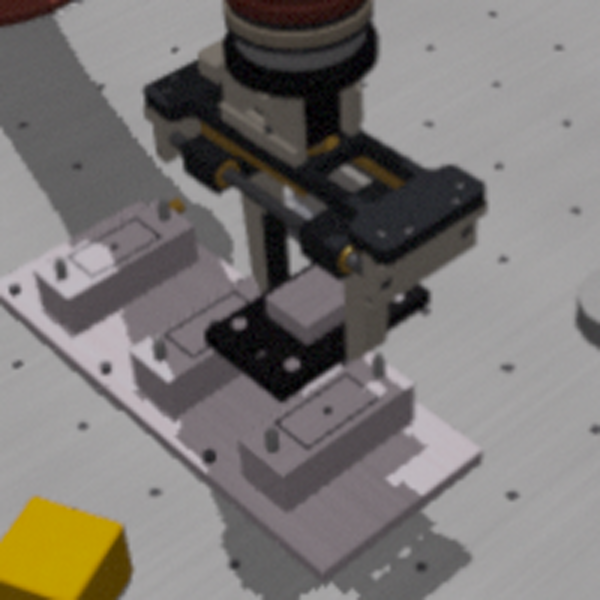

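View pics/t20.png

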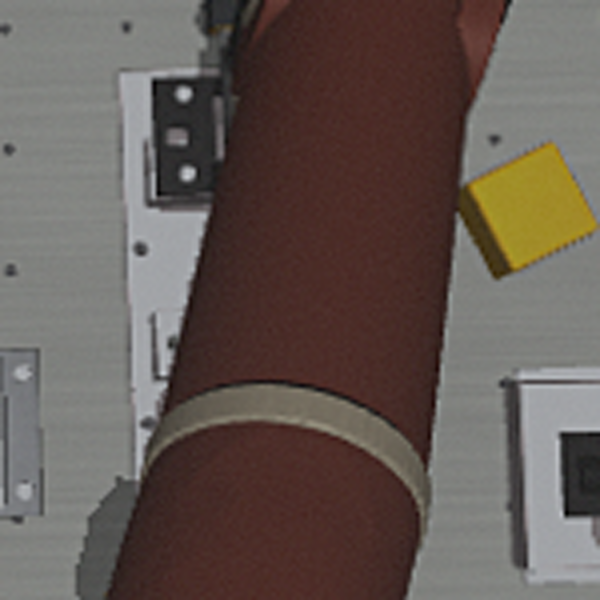

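```bash
python3 -m pendant '[{"tx":0,"ty":0,"tz":0.025,"roll":0},{"tx":0,"ty":0,"tz":0.015,"roll":0},{"tx":0,"ty":0,"tz":0,"roll":0},{"tx":0,"ty":0,"tz":0,"roll":0},{"tx":0,"ty":0,"tz":0,"roll":0}]'; python3 - <<'E'
from h import *
shot("scene","s21",(230,230,350,350),5)
print(sensors.state()['eef_pos'])
E
```

```text
t: 27.58
eef_pos: [0.6596, -0.1687, 0.0843]
eef_rot: [[-0.014, 1.0, 0.002], [1.0, 0.014, -0.001], [-0.001, 0.002, -1.0]]
ft_force: [0.2, 0.3, -2.9]
grip_width: 0.68
[ 0.65951195 -0.16877404  0.08424105]
```

View pics/s21.png

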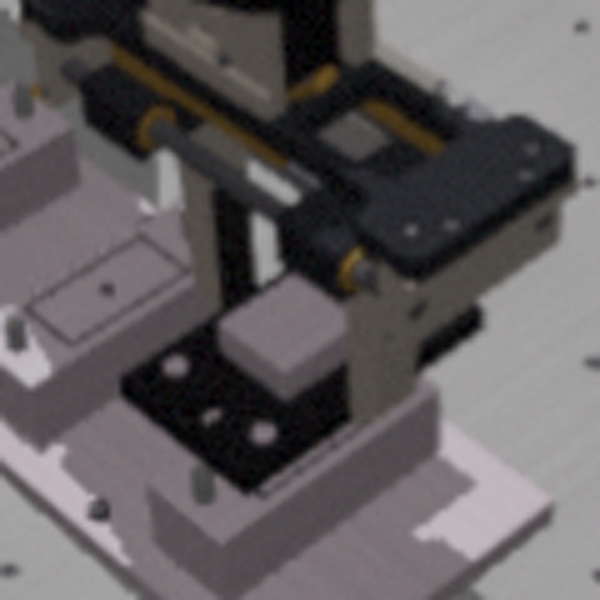

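```bash
python3 -m pendant '[{"tx":-0.0026,"ty":-0.0044,"tz":0,"roll":0},{"tx":0,"ty":0,"tz":0,"roll":0},{"tx":0,"ty":0,"tz":0,"roll":0}]'; python3 - <<'E'
from h import *
print(onz("scene",(272.6,313),.091),onz("scene",(230+205/5,230+472/5),.062), onz("scene",(230+205/5,230+498/5),.045))
shot("scene","s22",(230,230,350,350),5)
E
```

```text
t: 28.0
eef_pos: [0.6546, -0.1714, 0.0834]
eef_rot: [[-0.014, 1.0, 0.0], [1.0, 0.014, -0.0], [-0.0, 0.0, -1.0]]
ft_force: [-0.3, 0.1, -2.2]
grip_width: 0.679
[[ 0.66680559 -0.21332632  0.091     ]] [[ 0.66244127 -0.2158298   0.062     ]] [[ 0.65879025 -0.21436048  0.045     ]]
```

View pics/s22.png

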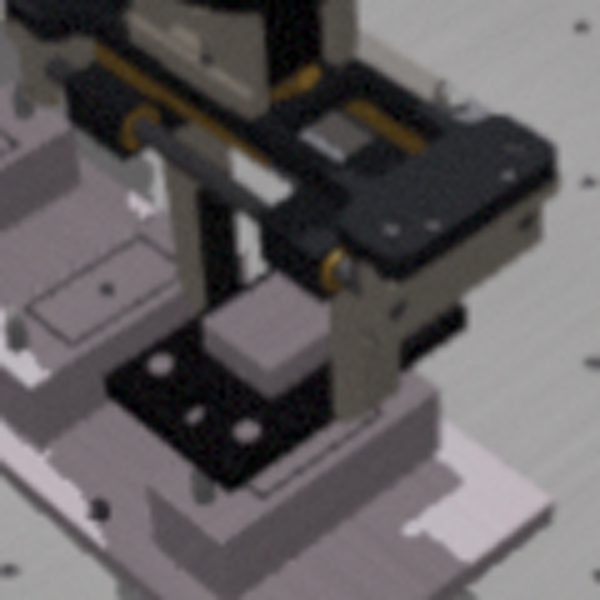

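```bash
python3 -m pendant '[{"tx":0,"ty":0,"tz":0.014,"roll":0},{"tx":0,"ty":0,"tz":0.004,"roll":0},{"tx":0,"ty":0,"tz":0,"roll":0}]'|grep -E 'pos|force';python3 -m pendant '[{"tx":0,"ty":0,"tz":0.003,"roll":0},{"tx":0,"ty":0,"tz":0.002,"roll":0},{"tx":0,"ty":0,"tz":0,"roll":0}]'|grep -E 'pos|force'; python3 - <<'E'
from h import *
shot("scene","s23",(230,230,350,350),5)
E
```

```text
eef_pos: [0.654, -0.171, 0.0641]
ft_force: [-1.0, -0.8, -2.8]
eef_pos: [0.6545, -0.1712, 0.0601]
ft_force: [-0.0, -0.1, -3.8]
```

View pics/s23.png

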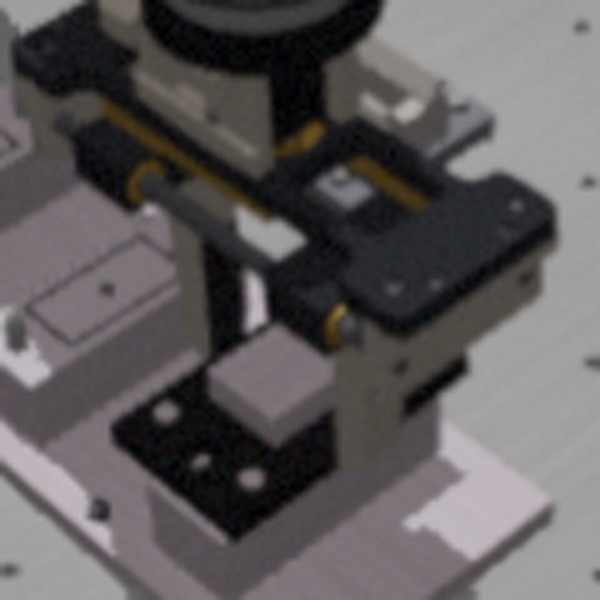

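Passing the pin tops with no contact force. Continue down.

```bash
python3 -m pendant '[{"tx":0,"ty":0,"tz":0.003,"roll":0},{"tx":0,"ty":0,"tz":0.003,"roll":0},{"tx":0,"ty":0,"tz":0,"roll":0}]'|grep -E 'pos|force';python3 -m pendant '[{"tx":0,"ty":0,"tz":0.003,"roll":0},{"tx":0,"ty":0,"tz":0.003,"roll":0},{"tx":0,"ty":0,"tz":0,"roll":0}]'|grep -E 'pos|force'
```

```text
eef_pos: [0.6542, -0.1712, 0.0538]
ft_force: [-0.3, -1.6, -2.8]
eef_pos: [0.6546, -0.1713, 0.0484]
ft_force: [-0.4, -0.8, -0.7]
```

```bash
python3 -m pendant '[{"tx":0,"ty":0,"tz":0.001,"roll":0},{"tx":0,"ty":0,"tz":0,"roll":0}]'|grep -E 'pos|force';python3 -m pendant '[{"tx":0,"ty":0,"tz":0,"roll":0},{"tx":0,"ty":0,"tz":0,"roll":0},{"tx":0,"ty":0,"tz":0,"roll":0},{"tx":0,"ty":0,"tz":-0.03,"roll":0},{"tx":0,"ty":0,"tz":-0.05,"roll":0},{"tx":0.04,"ty":-0.01,"tz":-0.03,"roll":0},{"tx":0.06,"ty":0,"tz":0,"roll":0},{"tx":0.06,"ty":0,"tz":0,"roll":0},{"tx":0.06,"ty":0,"tz":0,"roll":0},{"tx":0,"ty":0,"tz":0,"roll":0}]' -0.8; python3 - <<'E'
from h import *
shot("scene","s24",(180,200,380,350),4);shot("top","t24")
E
```

```text
eef_pos: [0.6546, -0.1713, 0.0484]
ft_force: [-3.6, 0.7, 6.3]
t: 31.1
eef_pos: [0.6409, 0.0583, 0.1568]
eef_rot: [[-0.026, 1.0, -0.001], [1.0, 0.027, 0.006], [0.006, -0.001, -1.0]]
ft_force: [-0.2, -1.5, 0.3]
grip_width: 0.9
```

View pics/s24.png

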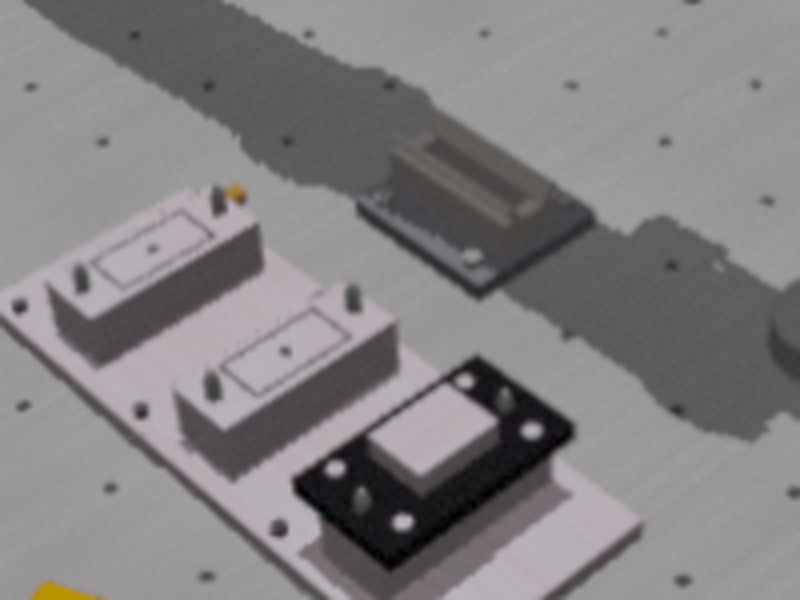

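View pics/t24.png

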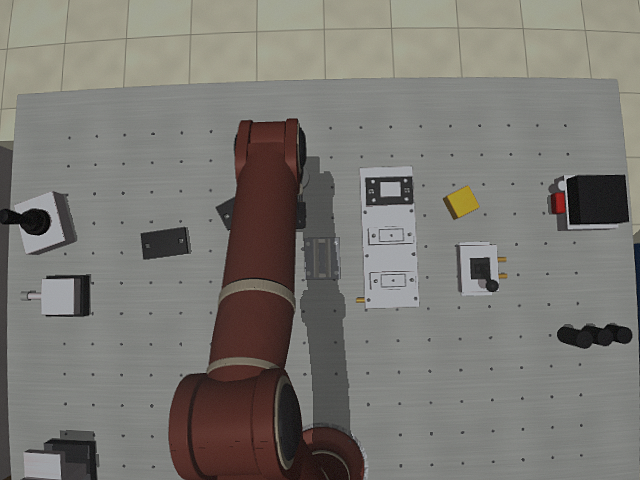

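```bash
python3 -m pendant '[{"tx":0.041,"ty":-0.009,"tz":0,"roll":0},{"tx":0.041,"ty":-0.009,"tz":0,"roll":0},{"tx":0.041,"ty":-0.009,"tz":0,"roll":0},{"tx":0.041,"ty":-0.009,"tz":0,"roll":0},{"tx":0,"ty":0,"tz":0,"roll":-0.157},{"tx":0,"ty":0,"tz":0,"roll":-0.157},{"tx":0,"ty":0,"tz":0,"roll":-0.157},{"tx":0,"ty":0,"tz":0,"roll":0},{"tx":0,"ty":0,"tz":0,"roll":0}]' -1; python3 - <<'E'
from h import *
shot("scene","s25",(300,110,500,310),3);shot("top","t25",(130,150,350,320),3.5)
E
```

```text
t: 32.33
eef_pos: [0.6037, 0.2104, 0.1572]
eef_rot: [[-0.462, 0.887, 0.0], [0.887, 0.462, -0.001], [-0.001, -0.0, -1.0]]
ft_force: [-0.5, -0.4, -0.5]
grip_width: 1.004
```

View pics/s25.png

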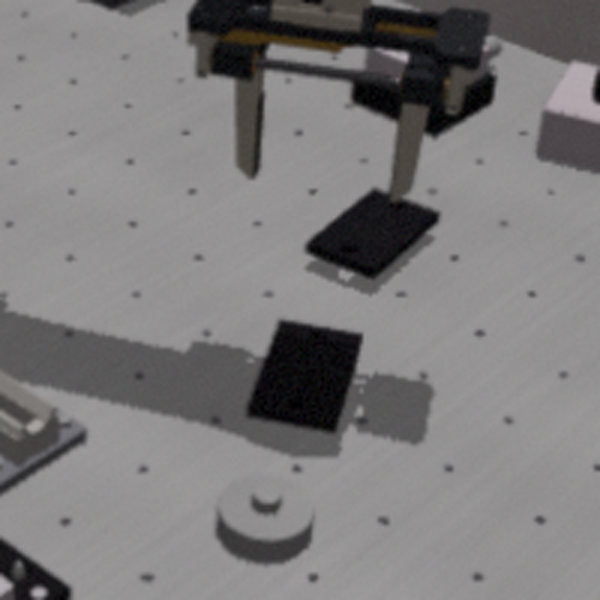

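View pics/t25.png

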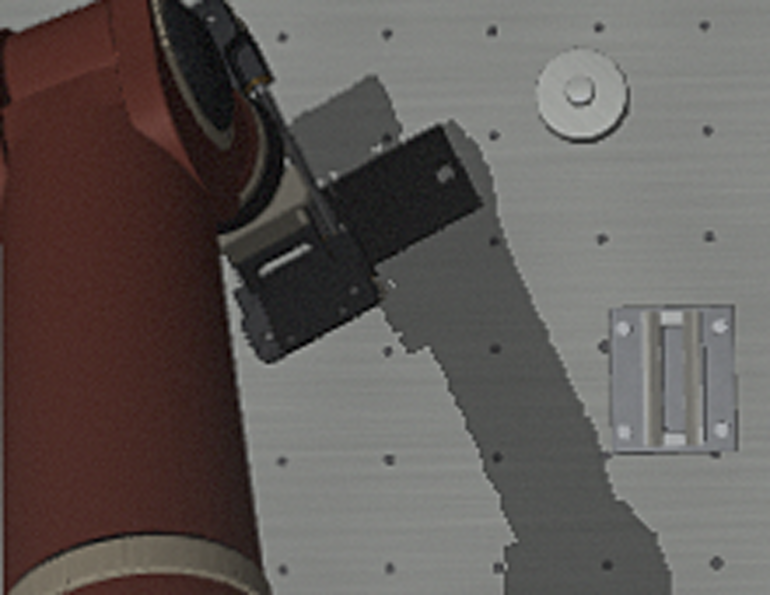

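```bash
python3 -m pendant '[{"tx":0.011,"ty":0.005,"tz":0.05,"roll":0},{"tx":0,"ty":0,"tz":0.05,"roll":0},{"tx":0,"ty":0,"tz":0.04,"roll":0},{"tx":0,"ty":0,"tz":0.013,"roll":0},{"tx":0,"ty":0,"tz":0,"roll":0}]' -1; python3 -m pendant '[{"tx":0,"ty":0,"tz":0,"roll":0},{"tx":0,"ty":0,"tz":0,"roll":0},{"tx":0,"ty":0,"tz":0,"roll":0},{"tx":0,"ty":0,"tz":0,"roll":0}]' 1;  python3 -m pendant '[{"tx":0,"ty":0,"tz":0,"roll":0},{"tx":0,"ty":0,"tz":-0.01,"roll":0},{"tx":0,"ty":0,"tz":-0.01,"roll":0},{"tx":0,"ty":0,"tz":-0.01,"roll":0},{"tx":0,"ty":0,"tz":0,"roll":0}]' -0.367; python3 - <<'E'
from h import *
shot("scene","s26",(340,110,460,230),5)
E
```

```text
t: 33.05
eef_pos: [0.6026, 0.2241, 0.0041]
eef_rot: [[-0.466, 0.885, -0.0], [0.885, 0.466, -0.0], [-0.0, -0.0, -1.0]]
ft_force: [0.3, 0.2, 0.2]
grip_width: 0.999
t: 33.55
eef_pos: [0.603, 0.2244, 0.005]
eef_rot: [[-0.466, 0.885, 0.001], [0.885, 0.466, 0.001], [-0.0, 0.001, -1.0]]
ft_force: [-1.2, -0.0, 1.6]
grip_width: 0.681
t: 34.17
eef_pos: [0.6031, 0.2247, 0.0354]
eef_rot: [[-0.466, 0.885, 0.002], [0.885, 0.466, 0.001], [0.0, 0.002, -1.0]]
ft_force: [0.2, 1.1, -1.3]
grip_width: 0.685
```

View pics/s26.png

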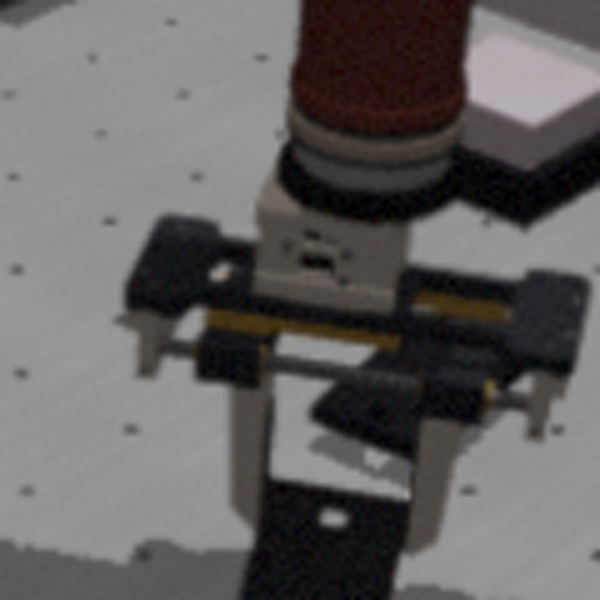

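Pivoting again. Lift further, loosen a touch as before.

```bash
python3 -m pendant '[{"tx":0,"ty":0,"tz":-0.01,"roll":0},{"tx":-0.003,"ty":0,"tz":-0.01,"roll":0},{"tx":-0.005,"ty":0,"tz":-0.01,"roll":0},{"tx":-0.005,"ty":0,"tz":-0.01,"roll":0},{"tx":-0.005,"ty":0,"tz":-0.01,"roll":0},{"tx":-0.005,"ty":0,"tz":-0.01,"roll":0},{"tx":0,"ty":0,"tz":-0.01,"roll":0},{"tx":0,"ty":0,"tz":0,"roll":0}]' -0.369; python3 - <<'E'
from h import *
shot("scene","s27",(340,110,480,250),4.2)
E
```

```text
t: 35.22
eef_pos: [0.6138, 0.2043, 0.1054]
eef_rot: [[-0.466, 0.885, 0.002], [0.885, 0.466, 0.001], [0.0, 0.002, -1.0]]
ft_force: [-0.3, -0.5, -2.5]
grip_width: 0.684
```

View pics/s27.png

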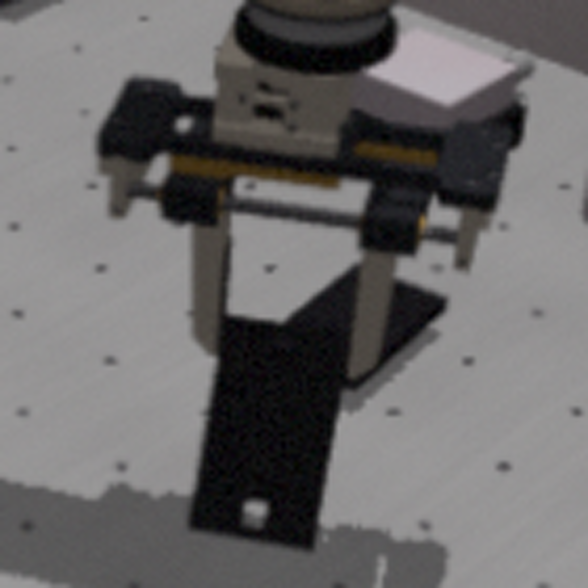

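```bash
python3 -m pendant '[{"tx":0,"ty":0,"tz":-0.01,"roll":0.1617},{"tx":0,"ty":0,"tz":-0.01,"roll":0.1617},{"tx":0,"ty":0,"tz":0,"roll":0.1617},{"tx":-0.026,"ty":-0.03,"tz":0,"roll":0},{"tx":-0.026,"ty":-0.03,"tz":0,"roll":0},{"tx":-0.026,"ty":-0.03,"tz":0,"roll":0},{"tx":-0.026,"ty":-0.03,"tz":0,"roll":0},{"tx":0,"ty":0,"tz":0,"roll":0},{"tx":0,"ty":0,"tz":0,"roll":0}]' -0.366; python3 - <<'E'
from h import *
shot("scene","s28",(230,90,390,250),3.75)
E
```

```text
t: 36.4
eef_pos: [0.4939, 0.1007, 0.1244]
eef_rot: [[-0.001, 1.0, 0.001], [1.0, 0.001, 0.001], [0.001, 0.001, -1.0]]
ft_force: [1.3, 0.6, -2.7]
grip_width: 0.684
```

View pics/s28.png

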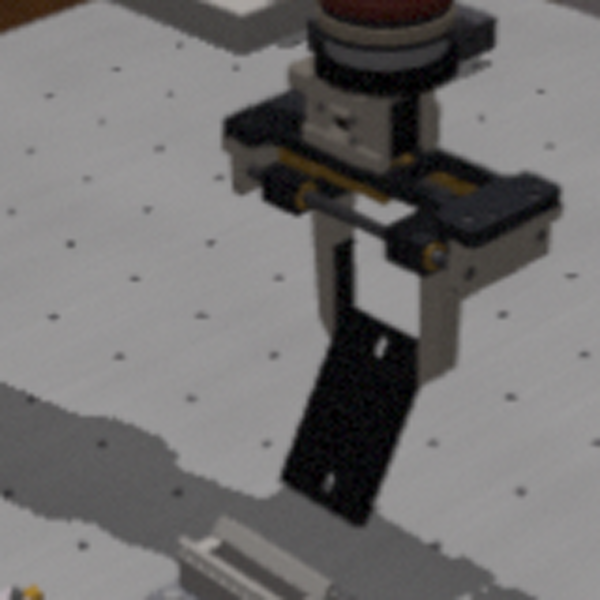

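```bash
cat >> h.py <<'E'
def onx(uv,x):
    o,d=ray("scene",uv); d=d[0]; return o+(x-o[0])/d[0]*d
E
python3 - <<'E'
from h import *
f=lambda u,v:(230+u/3.75,90+v/3.75)
a=onx(f(381,347),.494);b=onx(f(329,482),.494);c=onx(f(360,525),.526);print(a,b,c,np.degrees(np.arctan2(a[2]-b[2],a[1]-b[1])))
E
```

```text
[0.494      0.09817715 0.12809014] [0.494      0.05602865 0.05611656] [0.526      0.04920289 0.04602967] 59.64630361762954
```

```bash
python3 -m pendant '[{"tx":0,"ty":0,"tz":0.025,"roll":0},{"tx":0,"ty":0,"tz":0.02,"roll":0},{"tx":0,"ty":0,"tz":0,"roll":0},{"tx":-0.008,"ty":0,"tz":0,"roll":0},{"tx":-0.008,"ty":0,"tz":0,"roll":0},{"tx":-0.01,"ty":0,"tz":-0.004,"roll":0},{"tx":-0.01,"ty":0,"tz":-0.004,"roll":0},{"tx":-0.01,"ty":0,"tz":-0.003,"roll":0},{"tx":-0.01,"ty":0,"tz":-0.002,"roll":0},{"tx":0,"ty":0,"tz":0,"roll":0}]' -0.364; python3 - <<'E'
from h import *
shot("scene","s29",(230,110,390,270),3.75)
E
```

```text
t: 37.7
eef_pos: [0.4929, 0.0421, 0.0923]
eef_rot: [[0.002, 1.0, -0.001], [1.0, -0.002, -0.001], [-0.001, -0.001, -1.0]]
ft_force: [0.3, -0.4, -2.0]
grip_width: 0.688
```

View pics/s29.png

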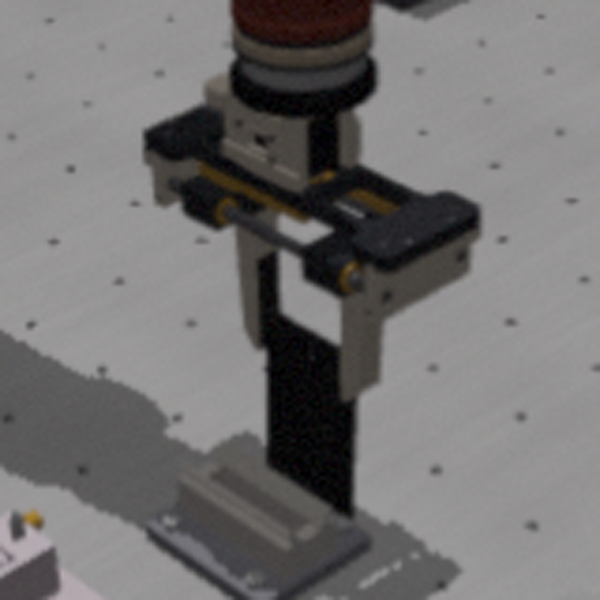

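Near vertical. Go past it.

```bash
python3 -m pendant '[{"tx":-0.012,"ty":0,"tz":-0.001,"roll":0},{"tx":-0.012,"ty":0,"tz":0.002,"roll":0},{"tx":-0.012,"ty":0,"tz":0.004,"roll":0},{"tx":-0.012,"ty":0,"tz":0.005,"roll":0},{"tx":-0.006,"ty":0,"tz":0.005,"roll":0},{"tx":0,"ty":0,"tz":0,"roll":0}]'; python3 - <<'E'
from h import *
shot("scene","s30",(210,110,370,270),3.75)
E
```

```text
t: 38.5
eef_pos: [0.4933, -0.0117, 0.077]
eef_rot: [[0.002, 1.0, 0.0], [1.0, -0.002, -0.001], [-0.001, 0.0, -1.0]]
ft_force: [-0.2, -1.3, 1.5]
grip_width: 0.683
```

View pics/s30.png

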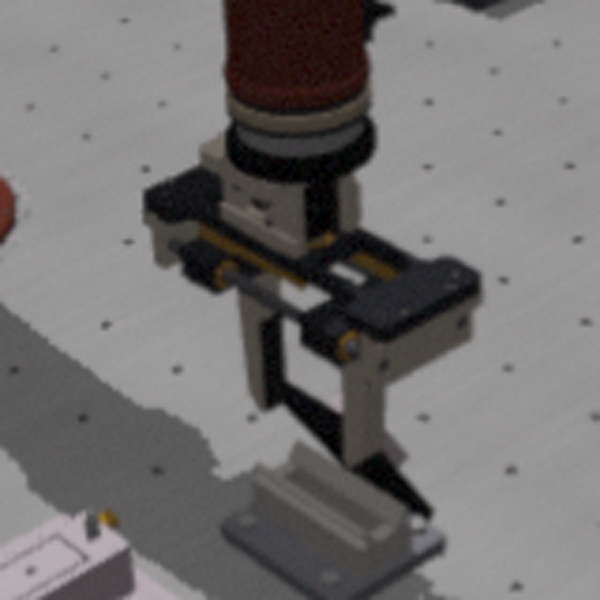

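```bash
python3 -m pendant '[{"tx":0.005,"ty":0,"tz":-0.02,"roll":0},{"tx":0.02,"ty":0,"tz":-0.02,"roll":0},{"tx":0.035,"ty":0,"tz":0,"roll":0},{"tx":0.035,"ty":0,"tz":0,"roll":0},{"tx":0.035,"ty":0,"tz":0,"roll":0},{"tx":0.025,"ty":0,"tz":0.02,"roll":0},{"tx":0.005,"ty":0,"tz":0.02,"roll":0},{"tx":0,"ty":0,"tz":0,"roll":0}]'|grep -E 'pos|force'; python3 -m pendant '[{"tx":0,"ty":0,"tz":0.006,"roll":0},{"tx":-0.009,"ty":0,"tz":0.007,"roll":0},{"tx":-0.009,"ty":0,"tz":0.007,"roll":0},{"tx":0,"ty":0,"tz":0,"roll":0}]'|grep -E 'pos|force'; python3 -m pendant '[{"tx":-0.008,"ty":0,"tz":0.006,"roll":0},{"tx":-0.006,"ty":0,"tz":0.008,"roll":0},{"tx":-0.005,"ty":0,"tz":0.008,"roll":0},{"tx":-0.004,"ty":0,"tz":0.008,"roll":0},{"tx":0,"ty":0,"tz":0,"roll":0}]' -0.368|grep -E 'pos|force'; python3 - <<'E'
from h import *
shot("scene","s31",(260,90,420,250),3.75)
E
```

```text
eef_pos: [0.492, 0.1503, 0.0761]
ft_force: [-0.2, 0.6, -1.8]
eef_pos: [0.4932, 0.1301, 0.0571]
ft_force: [-0.6, -2.9, 0.8]
eef_pos: [0.4929, 0.1082, 0.0264]
ft_force: [1.0, 0.4, -1.6]
```

View pics/s31.png

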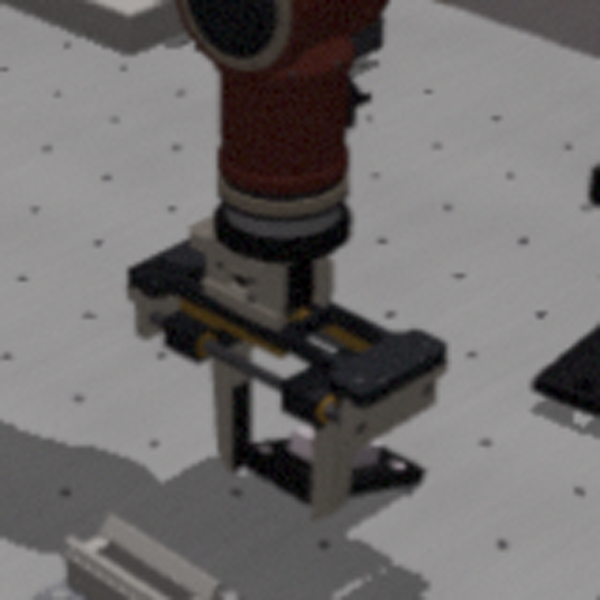

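```bash
python3 -m pendant '[{"tx":-0.003,"ty":0,"tz":0.008,"roll":0},{"tx":-0.002,"ty":0,"tz":0.006,"roll":0},{"tx":0,"ty":0,"tz":0,"roll":0}]'|grep -E 'pos|force'; python3 -m pendant '[{"tx":0,"ty":0,"tz":0,"roll":0},{"tx":0,"ty":0,"tz":0,"roll":0},{"tx":0,"ty":0,"tz":0,"roll":0},{"tx":0,"ty":0,"tz":-0.03,"roll":0},{"tx":-0.04,"ty":0,"tz":-0.05,"roll":0},{"tx":-0.06,"ty":0,"tz":-0.05,"roll":0},{"tx":-0.06,"ty":0,"tz":0,"roll":0},{"tx":0,"ty":0,"tz":0,"roll":0},{"tx":0,"ty":0,"tz":0,"roll":0}]' -1; python3 - <<'E'
from h import *
im=shot("top","t32",(130,150,350,320),3.5)
im=im[:,:,::-1]
print(plate_up(im,(258,266)))
g=im.min(2); sub=(g[240:295,225:295]>150).astype(np.uint8)
n,l,s,c=cv2.connectedComponentsWithStats(sub)
for i in range(1,n):
    if s[i,4]>100: p=c[i]+[225,240]; print(s[i,4],p,onz("top",p,.024))
E
```

```text
eef_pos: [0.4931, 0.1036, 0.0128]
ft_force: [0.3, -0.2, -0.4]
t: 42.22
eef_pos: [0.4929, -0.0428, 0.1319]
eef_rot: [[0.0, 1.0, -0.001], [1.0, -0.0, 0.001], [0.001, -0.001, -1.0]]
ft_force: [0.3, 0.6, -0.6]
grip_width: 1.001
(array([0.49493713, 0.14571382, 0.01      ]), np.float64(90.66510325412936), ((257.4714050292969, 262.11383056640625), (27.340614318847656, 45.814876556396484), 88.15238952636719))
192 [256.00520833 262.484375  ] [[0.49374829 0.14686813 0.024     ]]
```

View pics/t32.png

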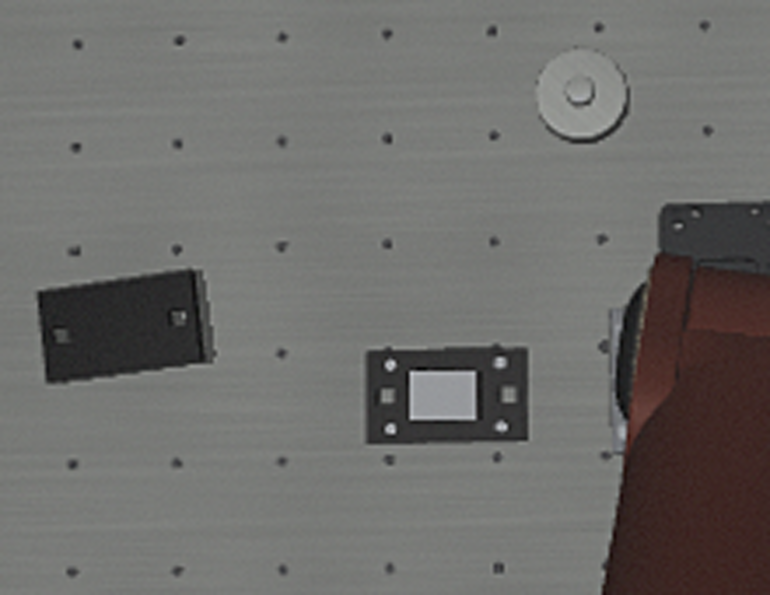

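```bash
python3 -m pendant '[{"tx":0.047,"ty":0,"tz":0,"roll":0},{"tx":0.047,"ty":0,"tz":0,"roll":0},{"tx":0.047,"ty":0,"tz":0,"roll":0},{"tx":0.047,"ty":0,"tz":0,"roll":0},{"tx":0,"ty":0,"tz":0.04,"roll":0},{"tx":0,"ty":0,"tz":0.04,"roll":0},{"tx":0,"ty":0,"tz":0.035,"roll":0},{"tx":0,"ty":0,"tz":0.008,"roll":0},{"tx":0,"ty":0,"tz":0,"roll":0},{"tx":0,"ty":0,"tz":0,"roll":0}]'
```

```text
t: 43.52
eef_pos: [0.4941, 0.1454, 0.0103]
eef_rot: [[-0.001, 1.0, 0.002], [1.0, 0.001, 0.001], [0.001, 0.002, -1.0]]
ft_force: [0.4, 0.5, -0.3]
grip_width: 0.999
```

```bash
python3 -m pendant '[{"tx":0,"ty":0,"tz":0.007,"roll":0},{"tx":0,"ty":0,"tz":0,"roll":0}]'|grep -E 'pos|force';python3 -m pendant '[{"tx":0,"ty":0,"tz":0,"roll":0},{"tx":0,"ty":0,"tz":0,"roll":0},{"tx":0,"ty":0,"tz":0,"roll":0},{"tx":0,"ty":0,"tz":0,"roll":0}]' 1;python3 -m pendant '[{"tx":0,"ty":0,"tz":-0.04,"roll":0},{"tx":0,"ty":0,"tz":-0.05,"roll":0},{"tx":-0.03,"ty":0,"tz":-0.03,"roll":-0.013},{"tx":-0.05,"ty":0.01,"tz":0,"roll":0},{"tx":-0.05,"ty":0.01,"tz":0,"roll":0},{"tx":-0.05,"ty":0.01,"tz":0,"roll":0},{"tx":-0.05,"ty":0.01,"tz":0,"roll":0},{"tx":-0.05,"ty":0.01,"tz":0,"roll":0},{"tx":-0.038,"ty":0.002,"tz":0,"roll":0},{"tx":0,"ty":0,"tz":0.025,"roll":0},{"tx":0,"ty":0,"tz":0.015,"roll":0},{"tx":0,"ty":0,"tz":0,"roll":0},{"tx":0,"ty":0,"tz":0,"roll":0},{"tx":0,"ty":0,"tz":0,"roll":0}]'
```

```text
eef_pos: [0.4931, 0.1447, 0.0021]
ft_force: [-0.3, 0.2, -0.1]
t: 44.28
eef_pos: [0.4932, 0.1447, 0.0021]
eef_rot: [[0.0, 1.0, -0.0], [1.0, -0.0, -0.0], [-0.0, -0.0, -1.0]]
ft_force: [-0.1, -0.5, 0.7]
grip_width: 0.683
t: 46.02
eef_pos: [0.5496, -0.1723, 0.0829]
eef_rot: [[-0.014, 1.0, 0.002], [1.0, 0.014, -0.0], [-0.0, 0.002, -1.0]]
ft_force: [0.7, -0.7, -2.1]
grip_width: 0.682
```

```bash
python3 -m pendant '[{"tx":-0.001,"ty":0,"tz":0.014,"roll":0},{"tx":0,"ty":0,"tz":0.005,"roll":0},{"tx":0,"ty":0,"tz":0,"roll":0}]'|grep -E 'pos|force';python3 -m pendant '[{"tx":0,"ty":0,"tz":0.003,"roll":0},{"tx":0,"ty":0,"tz":0.002,"roll":0},{"tx":0,"ty":0,"tz":0,"roll":0}]'|grep -E 'pos|force'; python3 - <<'E'
from h import *
shot("scene","s33",(200,210,320,330),5)
E
```

```text
eef_pos: [0.5483, -0.1734, 0.0622]
ft_force: [0.3, 0.8, -1.6]
eef_pos: [0.5489, -0.1735, 0.058]
ft_force: [0.4, -0.8, -1.5]
```

View pics/s33.png

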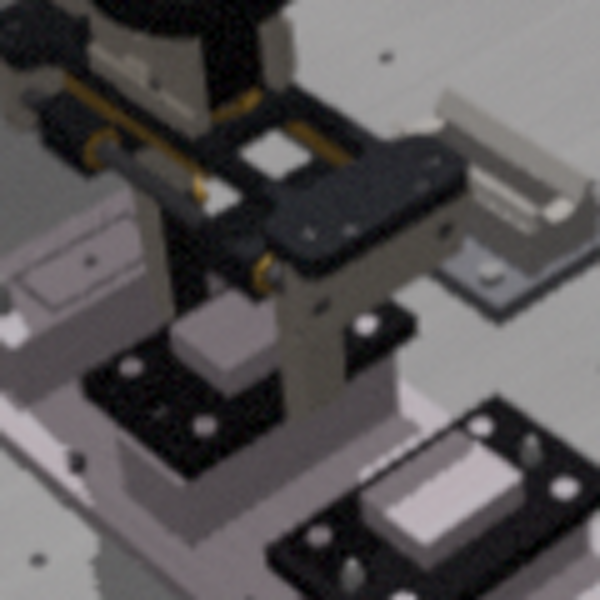

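```bash
python3 -m pendant '[{"tx":0,"ty":0,"tz":0.003,"roll":0},{"tx":0,"ty":0,"tz":0.003,"roll":0},{"tx":0,"ty":0,"tz":0,"roll":0}]'|grep -E 'pos|force';python3 -m pendant '[{"tx":0,"ty":0,"tz":0.003,"roll":0},{"tx":0,"ty":0,"tz":0.002,"roll":0},{"tx":0,"ty":0,"tz":0,"roll":0}]'|grep -E 'pos|force'
```

```text
eef_pos: [0.5489, -0.1735, 0.0518]
ft_force: [0.6, 0.2, -1.8]
eef_pos: [0.5489, -0.1735, 0.0471]
ft_force: [0.1, 0.0, -1.4]
```

```bash
python3 -m pendant '[{"tx":0,"ty":0,"tz":0.001,"roll":0},{"tx":0,"ty":0,"tz":0,"roll":0}]'|grep -E 'pos|force';python3 -m pendant '[{"tx":0,"ty":0,"tz":0,"roll":0},{"tx":0,"ty":0,"tz":0,"roll":0},{"tx":0,"ty":0,"tz":0,"roll":0},{"tx":0,"ty":0,"tz":-0.03,"roll":0},{"tx":0,"ty":0,"tz":-0.05,"roll":0},{"tx":0.04,"ty":0,"tz":-0.03,"roll":0},{"tx":0.06,"ty":0,"tz":0,"roll":0},{"tx":0.06,"ty":0,"tz":0,"roll":0},{"tx":0.06,"ty":0,"tz":0,"roll":0},{"tx":0.06,"ty":0,"tz":0,"roll":0},{"tx":0,"ty":0,"tz":0,"roll":0},{"tx":0,"ty":0,"tz":0,"roll":0}]' -0.8; python3 - <<'E'
from h import *
shot("scene","s34",(180,200,380,350),4);shot("top","t34")
E
```

```text
eef_pos: [0.5489, -0.1736, 0.0471]
ft_force: [-0.3, 1.1, 5.6]
t: 49.32
eef_pos: [0.5452, 0.1057, 0.1559]
eef_rot: [[-0.013, 1.0, -0.0], [1.0, 0.013, -0.001], [-0.001, -0.0, -1.0]]
ft_force: [-0.0, -0.4, 0.7]
grip_width: 0.898
```

View pics/s34.png

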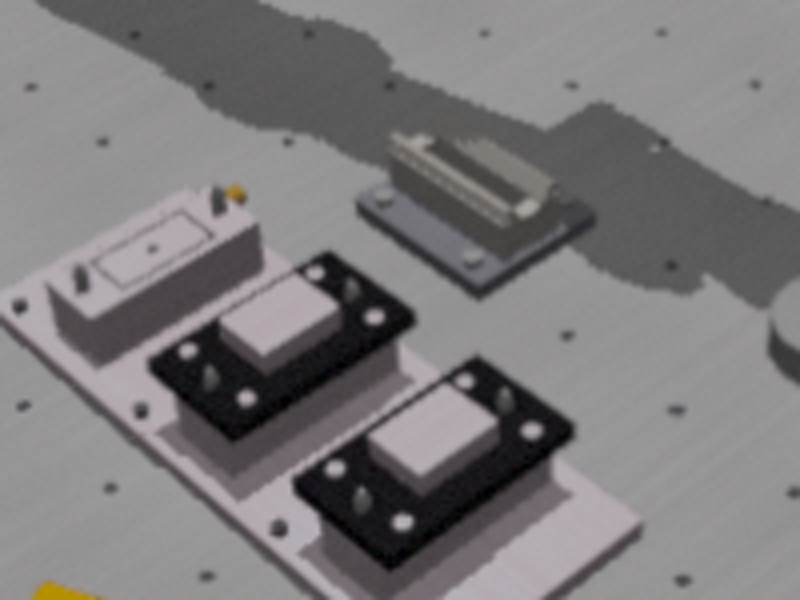

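View pics/t34.png

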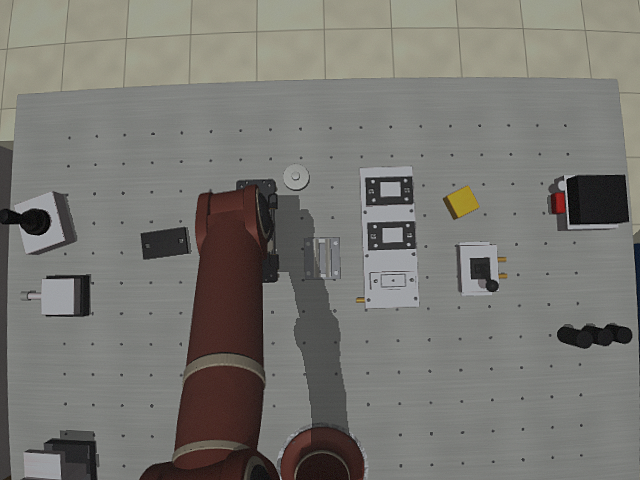

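```bash
python3 -m pendant '[{"tx":0.052,"ty":-0.0005,"tz":0,"roll":0},{"tx":0.052,"ty":-0.0005,"tz":0,"roll":0},{"tx":0.052,"ty":-0.0005,"tz":0,"roll":0},{"tx":0.052,"ty":-0.0005,"tz":0,"roll":0},{"tx":0.052,"ty":-0.0005,"tz":0,"roll":0},{"tx":0.052,"ty":-0.0005,"tz":0,"roll":0},{"tx":0,"ty":0,"tz":0.03,"roll":-0.119},{"tx":0,"ty":0,"tz":0.03,"roll":0},{"tx":0,"ty":0,"tz":0,"roll":0},{"tx":0,"ty":0,"tz":0,"roll":0}]' -1; python3 - <<'E'
from h import *
shot("scene","s35",(340,80,500,240),3.75); shot("top","t35",(120,180,240,300),5)
E
```

```text
t: 50.68
eef_pos: [0.5399, 0.4175, 0.0972]
eef_rot: [[-0.129, 0.992, 0.002], [0.992, 0.129, 0.001], [0.0, 0.002, -1.0]]
ft_force: [0.1, -0.1, 0.2]
grip_width: 1.006
```

View pics/s35.png

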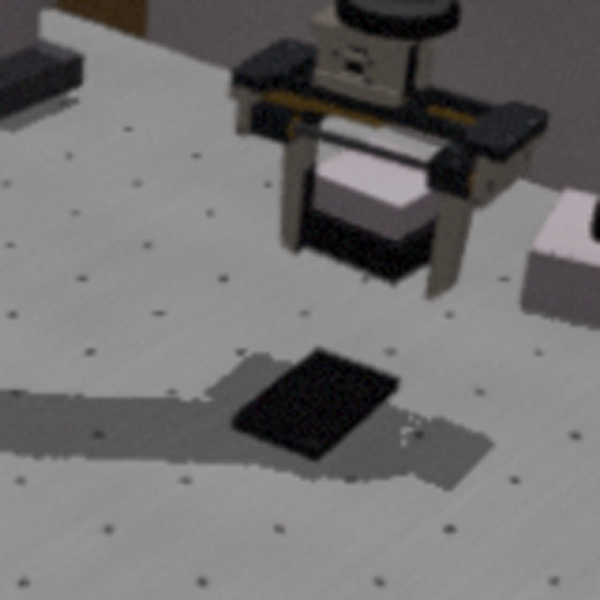

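View pics/t35.png

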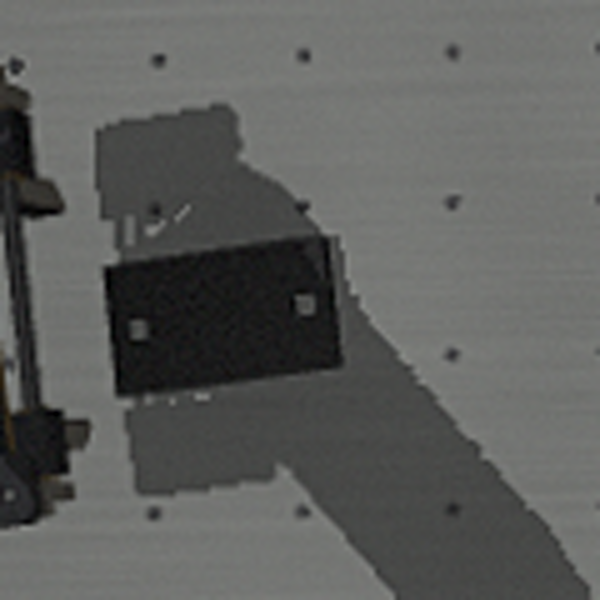

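```bash
python3 - <<'E'
from h import *
P=onz("top",[(120+139/5,180+330/5),(120+306/5,180+304/5)],.02);print(P,P.mean(0))
print(px("top",[(.5399,.4175,.02),(.5399,.4175,.0972)]))
E
```

```text
[[0.538485   0.41231245 0.02      ]
 [0.54943262 0.32915707 0.02      ]] [0.54395881 0.37073476 0.02      ]
[[145.74396052 245.45956888]
 [132.22738848 243.49176458]]
```

```bash
python3 -m pendant '[{"tx":0.001,"ty":-0.0023,"tz":0.04,"roll":0},{"tx":0,"ty":0,"tz":0.04,"roll":0},{"tx":0,"ty":0,"tz":0.013,"roll":0},{"tx":0,"ty":0,"tz":0,"roll":0}]' -1; python3 -m pendant '[{"tx":0,"ty":0,"tz":0,"roll":0},{"tx":0,"ty":0,"tz":0,"roll":0},{"tx":0,"ty":0,"tz":0,"roll":0},{"tx":0,"ty":0,"tz":0,"roll":0}]' 1;  python3 -m pendant '[{"tx":0,"ty":0,"tz":0,"roll":0},{"tx":0,"ty":0,"tz":-0.01,"roll":0},{"tx":0,"ty":0,"tz":-0.01,"roll":0},{"tx":0,"ty":0,"tz":-0.01,"roll":0},{"tx":0,"ty":0,"tz":0,"roll":0}]' -0.367; python3 - <<'E'
from h import *
shot("scene","s36",(340,80,500,240),3.75)
E
```

```text
t: 51.28
eef_pos: [0.5363, 0.4191, 0.0034]
eef_rot: [[-0.131, 0.991, 0.0], [0.991, 0.131, 0.0], [0.0, 0.0, -1.0]]
ft_force: [-0.3, 0.1, 1.2]
grip_width: 1.003
t: 51.78
eef_pos: [0.5369, 0.4199, 0.0041]
eef_rot: [[-0.132, 0.991, 0.002], [0.991, 0.132, 0.002], [0.002, 0.003, -1.0]]
ft_force: [1.1, 0.3, 2.0]
grip_width: 0.684
t: 52.4
eef_pos: [0.5361, 0.4197, 0.0342]
eef_rot: [[-0.132, 0.991, 0.001], [0.991, 0.132, 0.002], [0.001, 0.001, -1.0]]
ft_force: [0.3, 1.3, -1.0]
grip_width: 0.69
```

View pics/s36.png

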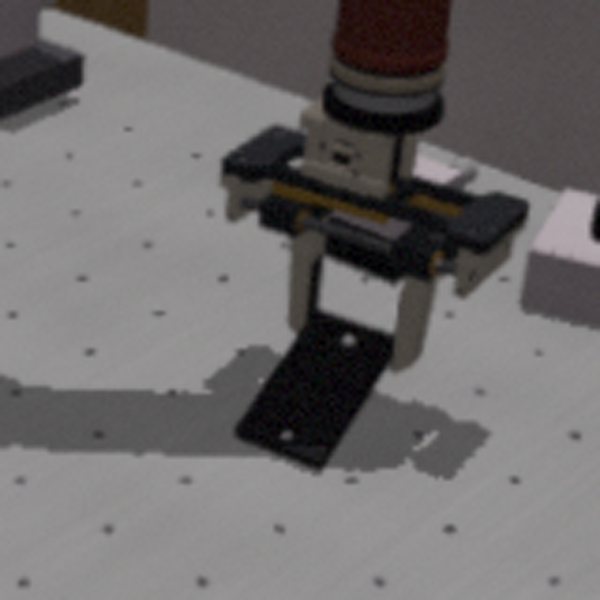

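Pivoting again; lift further.

```bash
python3 -m pendant '[{"tx":0,"ty":0,"tz":-0.01,"roll":0},{"tx":-0.003,"ty":0,"tz":-0.01,"roll":0},{"tx":-0.005,"ty":0,"tz":-0.01,"roll":0},{"tx":-0.005,"ty":0,"tz":-0.01,"roll":0},{"tx":-0.005,"ty":0,"tz":-0.01,"roll":0},{"tx":-0.005,"ty":0,"tz":-0.01,"roll":0},{"tx":0,"ty":0,"tz":-0.01,"roll":0},{"tx":0,"ty":0,"tz":0,"roll":0}]' -0.369; python3 -m pendant '[{"tx":0,"ty":0,"tz":-0.01,"roll":0.131},{"tx":0,"ty":0,"tz":-0.01,"roll":0},{"tx":-0.015,"ty":-0.005,"tz":0,"roll":0},{"tx":-0.04,"ty":-0.007,"tz":0,"roll":0},{"tx":-0.04,"ty":-0.007,"tz":0,"roll":0},{"tx":-0.04,"ty":-0.007,"tz":0,"roll":0},{"tx":-0.04,"ty":-0.007,"tz":0,"roll":0},{"tx":-0.04,"ty":-0.007,"tz":0,"roll":0},{"tx":-0.04,"ty":-0.007,"tz":0,"roll":0},{"tx":-0.03,"ty":-0.002,"tz":0,"roll":0},{"tx":-0.013,"ty":0,"tz":0,"roll":0},{"tx":0,"ty":0,"tz":0,"roll":0},{"tx":0,"ty":0,"tz":0,"roll":0}]' -0.366; python3 - <<'E'
from h import *
shot("scene","s37",(230,90,390,250),3.75)
E
```

```text
t: 53.45
eef_pos: [0.5395, 0.3969, 0.1043]
eef_rot: [[-0.132, 0.991, 0.002], [0.991, 0.132, 0.002], [0.001, 0.002, -1.0]]
ft_force: [-0.2, -0.1, -3.5]
grip_width: 0.689
t: 55.08
eef_pos: [0.4905, 0.1002, 0.1231]
eef_rot: [[-0.004, 1.0, 0.0], [1.0, 0.004, 0.001], [0.001, 0.0, -1.0]]
ft_force: [-0.2, -0.0, -3.7]
grip_width: 0.688
```

View pics/s37.png

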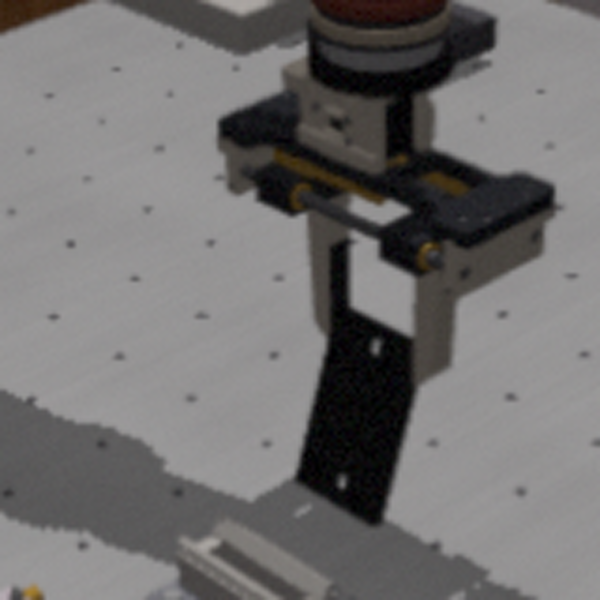

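```bash
python3 -m pendant '[{"tx":0,"ty":0,"tz":0.02,"roll":0.0},{"tx":0,"ty":0,"tz":0.018,"roll":0},{"tx":-0.01,"ty":0,"tz":0,"roll":0},{"tx":-0.01,"ty":0,"tz":0,"roll":0},{"tx":-0.01,"ty":0,"tz":-0.001,"roll":0},{"tx":-0.01,"ty":0,"tz":-0.003,"roll":0},{"tx":-0.01,"ty":0,"tz":-0.003,"roll":0},{"tx":-0.01,"ty":0,"tz":-0.001,"roll":0},{"tx":0,"ty":0,"tz":0,"roll":0}]' -0.364; python3 -m pendant '[{"tx":-0.012,"ty":0,"tz":-0.001,"roll":0},{"tx":-0.012,"ty":0,"tz":0.002,"roll":0},{"tx":-0.012,"ty":0,"tz":0.004,"roll":0},{"tx":-0.012,"ty":0,"tz":0.005,"roll":0},{"tx":-0.006,"ty":0,"tz":0.005,"roll":0},{"tx":0,"ty":0,"tz":0,"roll":0}]';python3 - <<'E'
from h import *
shot("scene","s38",(210,110,370,270),3.75)
E
```

```text
t: 56.25
eef_pos: [0.4902, 0.0371, 0.093]
eef_rot: [[0.001, 1.0, -0.0], [1.0, -0.001, -0.0], [-0.0, -0.0, -1.0]]
ft_force: [-0.4, -0.1, -2.5]
grip_width: 0.69
t: 57.0
eef_pos: [0.4902, -0.0168, 0.0776]
eef_rot: [[0.0, 1.0, -0.001], [1.0, -0.0, -0.001], [-0.001, -0.001, -1.0]]
ft_force: [1.4, 0.5, -3.5]
grip_width: 0.693
```

View pics/s38.png

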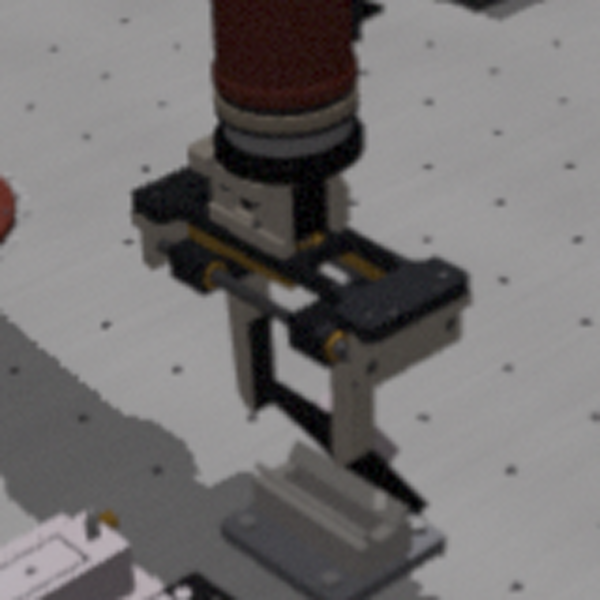

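Same as before. Lay it down.

```bash
python3 -m pendant '[{"tx":0.005,"ty":0,"tz":-0.02,"roll":0},{"tx":0.02,"ty":0,"tz":-0.02,"roll":0},{"tx":0.035,"ty":0,"tz":0,"roll":0},{"tx":0.035,"ty":0,"tz":0,"roll":0},{"tx":0.035,"ty":0,"tz":0,"roll":0},{"tx":0.03,"ty":0,"tz":0.02,"roll":0},{"tx":0.005,"ty":0,"tz":0.02,"roll":0},{"tx":0,"ty":0,"tz":0,"roll":0}]'|grep -E 'pos|force'; python3 -m pendant '[{"tx":0,"ty":0,"tz":0.006,"roll":0},{"tx":-0.009,"ty":0,"tz":0.007,"roll":0},{"tx":-0.009,"ty":0,"tz":0.007,"roll":0},{"tx":0,"ty":0,"tz":0,"roll":0}]'|grep -E 'pos|force'; python3 -m pendant '[{"tx":-0.008,"ty":0,"tz":0.006,"roll":0},{"tx":-0.006,"ty":0,"tz":0.008,"roll":0},{"tx":-0.005,"ty":0,"tz":0.008,"roll":0},{"tx":-0.004,"ty":0,"tz":0.008,"roll":0},{"tx":0,"ty":0,"tz":0,"roll":0}]' -0.368|grep -E 'pos|force';  python3 -m pendant '[{"tx":-0.003,"ty":0,"tz":0.008,"roll":0},{"tx":-0.002,"ty":0,"tz":0.006,"roll":0},{"tx":0,"ty":0,"tz":0,"roll":0}]'|grep -E 'pos|force';python3 - <<'E'
from h import *
shot("scene","s39",(260,90,420,250),3.75)
E
```

```text
eef_pos: [0.4888, 0.1496, 0.0769]
ft_force: [-0.6, 0.2, -3.4]
eef_pos: [0.4903, 0.1288, 0.0581]
ft_force: [-1.2, -3.4, 2.0]
eef_pos: [0.4901, 0.1078, 0.0272]
ft_force: [0.4, -0.6, -1.1]
eef_pos: [0.4901, 0.1032, 0.0136]
ft_force: [-0.0, 0.2, -1.8]
```

View pics/s39.png

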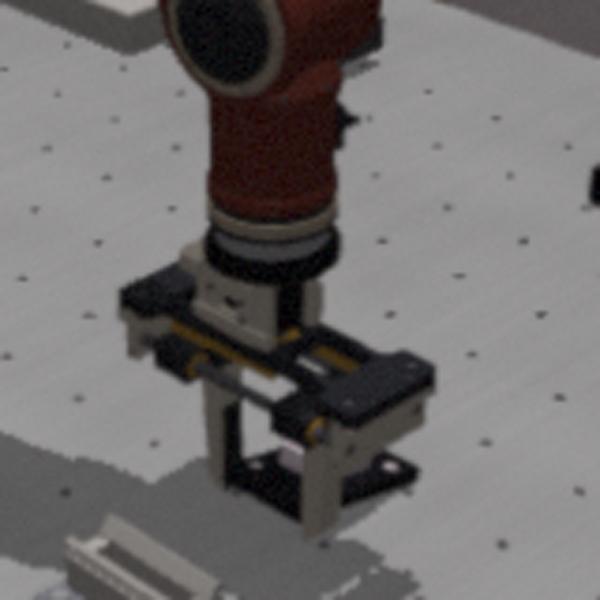

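```bash
python3 -m pendant '[{"tx":0,"ty":0,"tz":0,"roll":0},{"tx":0,"ty":0,"tz":0,"roll":0},{"tx":0,"ty":0,"tz":0,"roll":0},{"tx":0,"ty":0,"tz":-0.03,"roll":0},{"tx":-0.04,"ty":0,"tz":-0.05,"roll":0},{"tx":-0.06,"ty":0,"tz":-0.05,"roll":0},{"tx":-0.06,"ty":0,"tz":0,"roll":0},{"tx":0,"ty":0,"tz":0,"roll":0},{"tx":0,"ty":0,"tz":0,"roll":0}]' -1; python3 - <<'E'
from h import *
im=shot("top","t40",(130,150,350,320),3.5)
im=im[:,:,::-1]
print(plate_up(im,(258,266)))
g=im.min(2); sub=(g[240:295,225:295]>150).astype(np.uint8)
n,l,s,c=cv2.connectedComponentsWithStats(sub)
for i in range(1,n):
    if s[i,4]>100: p=c[i]+[225,240]; print(s[i,4],p,onz("top",p,.024))
E
```

```text
t: 60.72
eef_pos: [0.49, -0.0434, 0.1328]
eef_rot: [[-0.001, 1.0, -0.001], [1.0, 0.001, 0.001], [0.001, -0.001, -1.0]]
ft_force: [0.6, 1.2, -0.5]
grip_width: 1.0
(array([0.49399475, 0.1444513 , 0.01      ]), np.float64(88.82307254570757), ((258.0, 262.5), (46.0, 29.0), 0.0))
127 [256.60629921 263.54330709] [[0.49121035 0.14545902 0.024     ]]
```

View pics/t40.png

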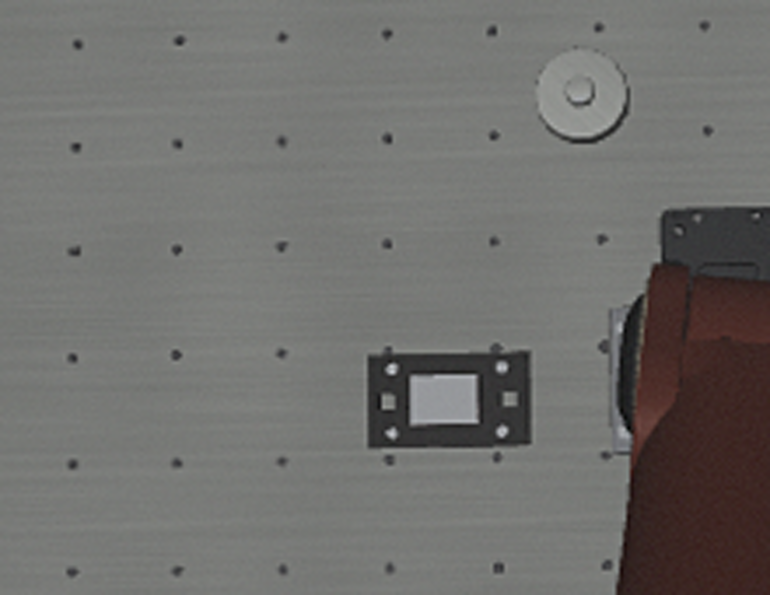

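```bash
python3 -m pendant '[{"tx":0.047,"ty":0,"tz":0,"roll":0},{"tx":0.047,"ty":0,"tz":0,"roll":0},{"tx":0.047,"ty":0,"tz":0,"roll":0},{"tx":0.047,"ty":0,"tz":0,"roll":0},{"tx":0,"ty":0,"tz":0.04,"roll":0},{"tx":0,"ty":0,"tz":0.04,"roll":0},{"tx":0,"ty":0,"tz":0.035,"roll":0},{"tx":0,"ty":0,"tz":0.014,"roll":0},{"tx":0,"ty":0,"tz":0,"roll":0},{"tx":0,"ty":0,"tz":0,"roll":0}]'
```

```text
t: 62.02
eef_pos: [0.4909, 0.1448, 0.0049]
eef_rot: [[-0.002, 1.0, 0.002], [1.0, 0.002, 0.001], [0.001, 0.002, -1.0]]
ft_force: [0.5, -0.7, 0.3]
grip_width: 1.003
```

```bash
python3 -m pendant '[{"tx":0,"ty":0,"tz":0.002,"roll":0},{"tx":0,"ty":0,"tz":0,"roll":0},{"tx":0,"ty":0,"tz":0,"roll":0},{"tx":0,"ty":0,"tz":0,"roll":0}]' 1;python3 -m pendant '[{"tx":0,"ty":0,"tz":-0.04,"roll":0},{"tx":0,"ty":0,"tz":-0.05,"roll":0},{"tx":-0.03,"ty":0,"tz":-0.03,"roll":-0.013},{"tx":-0.05,"ty":-0.008,"tz":0,"roll":0},{"tx":-0.05,"ty":-0.009,"tz":0,"roll":0},{"tx":-0.05,"ty":-0.009,"tz":0,"roll":0},{"tx":-0.05,"ty":-0.01,"tz":0,"roll":0},{"tx":-0.05,"ty":-0.01,"tz":0,"roll":0},{"tx":-0.038,"ty":-0.005,"tz":0,"roll":0},{"tx":0,"ty":0,"tz":0.025,"roll":0},{"tx":0,"ty":0,"tz":0.01,"roll":0},{"tx":0,"ty":0,"tz":0,"roll":0},{"tx":0,"ty":0,"tz":0,"roll":0},{"tx":0,"ty":0,"tz":0,"roll":0}]'
```

```text
t: 62.52
eef_pos: [0.4903, 0.1441, 0.0021]
eef_rot: [[-0.001, 1.0, 0.0], [1.0, 0.001, 0.0], [0.0, 0.0, -1.0]]
ft_force: [-0.8, -0.0, 3.9]
grip_width: 0.686
t: 64.28
eef_pos: [0.4437, -0.1742, 0.0875]
eef_rot: [[-0.015, 1.0, 0.001], [1.0, 0.015, -0.0], [-0.0, 0.001, -1.0]]
ft_force: [0.8, 0.3, -2.7]
grip_width: 0.68
```

```bash
python3 -m pendant '[{"tx":0.0007,"ty":0.0006,"tz":0.014,"roll":0},{"tx":0,"ty":0,"tz":0.008,"roll":0},{"tx":0,"ty":0,"tz":0,"roll":0}]'|grep -E 'pos|force';python3 -m pendant '[{"tx":0,"ty":0,"tz":0.004,"roll":0},{"tx":0,"ty":0,"tz":0.003,"roll":0},{"tx":0,"ty":0,"tz":0,"roll":0}]'|grep -E 'pos|force'; python3 - <<'E'
from h import *
shot("scene","s43",(160,200,280,320),5)
E
```

```text
eef_pos: [0.443, -0.1735, 0.0639]
ft_force: [0.2, -0.4, -3.4]
eef_pos: [0.4438, -0.1739, 0.0578]
ft_force: [-0.1, 0.1, -3.6]
```

View pics/s43.png

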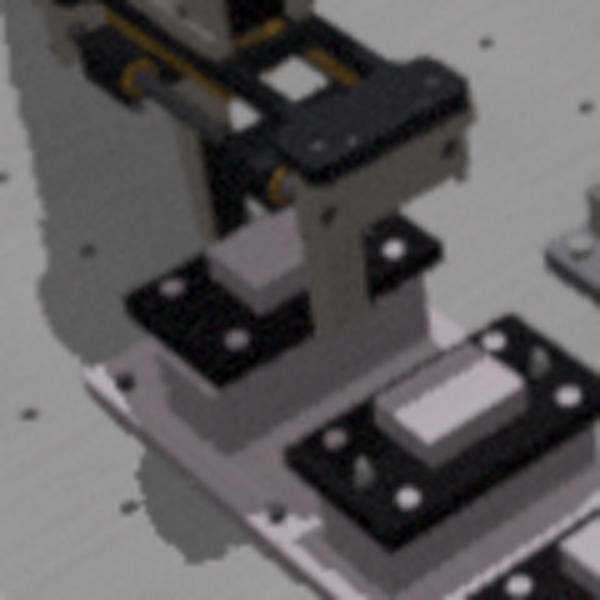

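Pins entering without contact force. Continue.

```bash
python3 -m pendant '[{"tx":0,"ty":0,"tz":0.003,"roll":0},{"tx":0,"ty":0,"tz":0.003,"roll":0},{"tx":0,"ty":0,"tz":0,"roll":0}]'|grep -E 'pos|force';python3 -m pendant '[{"tx":0,"ty":0,"tz":0.003,"roll":0},{"tx":0,"ty":0,"tz":0.002,"roll":0},{"tx":0,"ty":0,"tz":0,"roll":0}]'|grep -E 'pos|force'
```

```text
eef_pos: [0.4439, -0.1738, 0.0517]
ft_force: [1.7, 0.4, -3.1]
eef_pos: [0.4439, -0.1739, 0.0471]
ft_force: [0.3, 0.6, 1.4]
```

```bash
python3 -m pendant '[{"tx":0,"ty":0,"tz":0,"roll":0},{"tx":0,"ty":0,"tz":0,"roll":0},{"tx":0,"ty":0,"tz":0,"roll":0},{"tx":0,"ty":0,"tz":-0.03,"roll":0},{"tx":0,"ty":0,"tz":-0.05,"roll":0},{"tx":0,"ty":0,"tz":-0.05,"roll":0},{"tx":-0.05,"ty":-0.02,"tz":0,"roll":0},{"tx":-0.05,"ty":-0.02,"tz":0,"roll":0},{"tx":-0.05,"ty":-0.02,"tz":0,"roll":0},{"tx":-0.056,"ty":-0.01,"tz":0,"roll":0},{"tx":0,"ty":0,"tz":0,"roll":0},{"tx":0,"ty":0,"tz":0,"roll":0}]' -0.8; python3 - <<'E'
from h import *
shot("scene","s44",(60,180,360,400),2.6);shot("top","t44",(340,150,540,300),4)
E
```

```text
t: 67.32
eef_pos: [0.3767, -0.3798, 0.1765]
eef_rot: [[-0.014, 1.0, -0.0], [1.0, 0.014, 0.002], [0.002, -0.0, -1.0]]
ft_force: [-0.6, 0.2, -1.2]
grip_width: 0.904
```

View pics/s44.png

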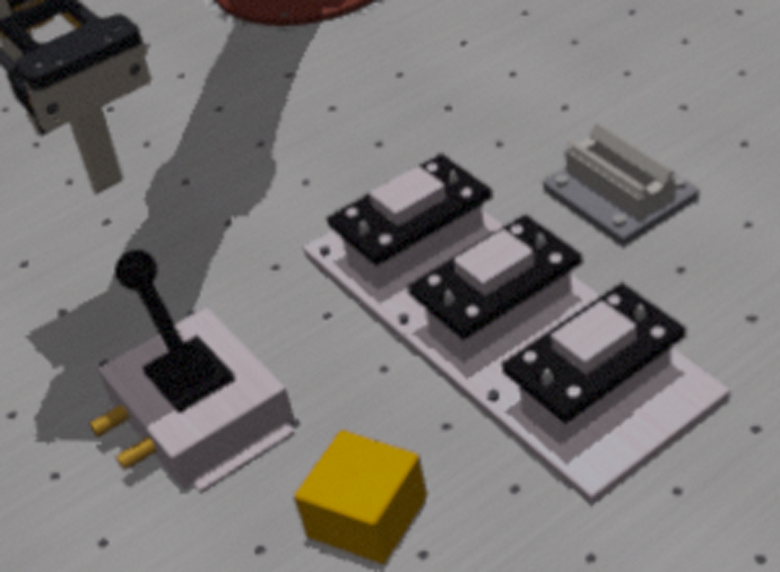

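View pics/t44.png

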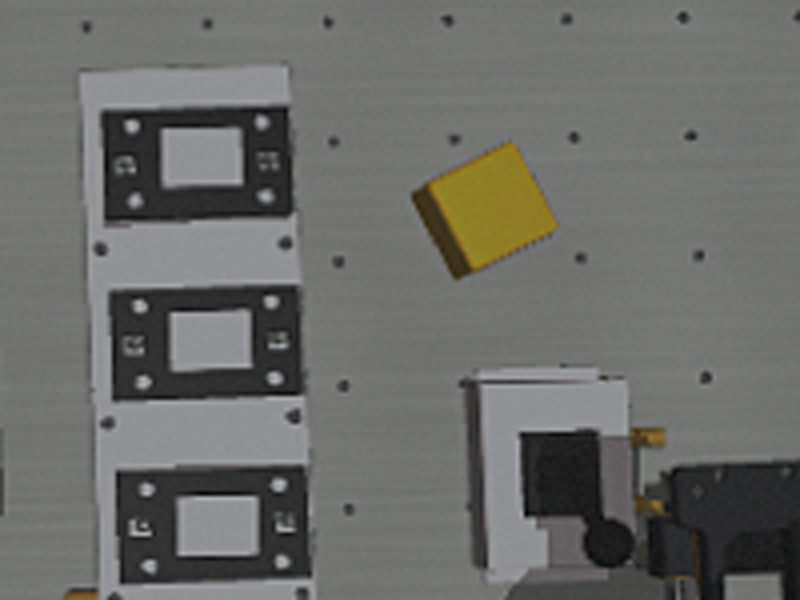

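```bash
python3 -m pendant '[{"tx":0,"ty":0,"tz":0,"roll":0},{"tx":0,"ty":0,"tz":0,"roll":0},{"tx":0,"ty":0,"tz":0,"roll":0},{"tx":0,"ty":0,"tz":0,"roll":0},{"tx":0,"ty":0,"tz":0,"roll":0},{"tx":0,"ty":0,"tz":0,"roll":0},{"tx":0,"ty":0,"tz":0.04,"roll":0},{"tx":0,"ty":0,"tz":0.036,"roll":0},{"tx":0,"ty":0,"tz":0,"roll":0}]' 1;python3 -m pendant '[{"tx":0,"ty":0.015,"tz":0,"roll":0},{"tx":0,"ty":0.015,"tz":0,"roll":0},{"tx":0,"ty":0.015,"tz":0,"roll":0},{"tx":0,"ty":0.015,"tz":0,"roll":0},{"tx":0,"ty":0.012,"tz":0,"roll":0},{"tx":0,"ty":0,"tz":0,"roll":0}]'; python3 - <<'E'
from h import *
shot("scene","s45",(40,180,240,380),3)
E
```

```text
t: 68.55
eef_pos: [0.3752, -0.3793, 0.0988]
eef_rot: [[-0.014, 1.0, -0.005], [1.0, 0.014, 0.004], [0.004, -0.004, -1.0]]
ft_force: [-0.3, 0.4, 0.9]
grip_width: 0.011
t: 69.3
eef_pos: [0.4505, -0.3791, 0.1006]
eef_rot: [[-0.016, 1.0, 0.001], [1.0, 0.016, 0.0], [0.0, 0.001, -1.0]]
ft_force: [0.3, 0.7, -0.2]
grip_width: 0.005
```

View pics/s45.png

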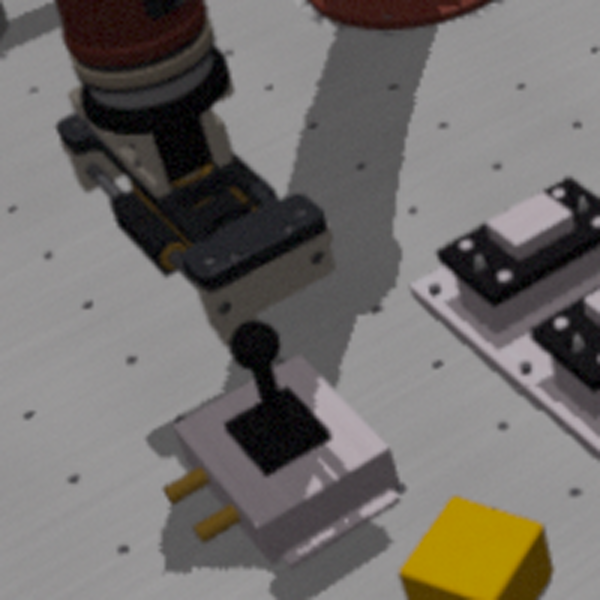

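```bash
python3 -m pendant '[{"tx":0,"ty":0.012,"tz":0,"roll":0},{"tx":0,"ty":0.01,"tz":0,"roll":0},{"tx":0,"ty":0,"tz":0,"roll":0}]'|grep -E 'pos|force'; python3 -m pendant '[{"tx":0,"ty":0.005,"tz":0,"roll":0},{"tx":0,"ty":0.003,"tz":0,"roll":0},{"tx":0,"ty":0,"tz":0,"roll":0}]'|grep -E 'pos|force'
```

```text
eef_pos: [0.4721, -0.3791, 0.1008]
ft_force: [-0.5, 0.4, 0.1]
eef_pos: [0.4779, -0.3794, 0.1007]
ft_force: [-2.4, -0.1, -1.0]
```

```bash
python3 -m pendant '[{"tx":0,"ty":0.005,"tz":0,"roll":0},{"tx":0,"ty":0.002,"tz":0,"roll":0},{"tx":0,"ty":0,"tz":0,"roll":0}]'|grep -E 'pos|force'; python3 -m pendant '[{"tx":0,"ty":-0.04,"tz":0,"roll":0},{"tx":0,"ty":-0.02,"tz":-0.04,"roll":0},{"tx":0,"ty":0,"tz":-0.05,"roll":0},{"tx":0.03,"ty":0,"tz":-0.04,"roll":0},{"tx":0.06,"ty":0,"tz":0,"roll":0},{"tx":0.06,"ty":0,"tz":0,"roll":0},{"tx":0,"ty":0,"tz":0,"roll":0}]'; python3 - <<'E'
from h import *
shot("scene","s46",(60,180,360,400),2.6);shot("top","t46")
E
```

```text
eef_pos: [0.4782, -0.3794, 0.1006]
ft_force: [-12.3, 2.7, 7.7]
t: 71.35
eef_pos: [0.4251, -0.2245, 0.2316]
eef_rot: [[-0.024, 1.0, 0.002], [1.0, 0.024, 0.003], [0.003, 0.003, -1.0]]
ft_force: [0.3, -0.5, 0.5]
grip_width: 0.005
```

View pics/s46.png

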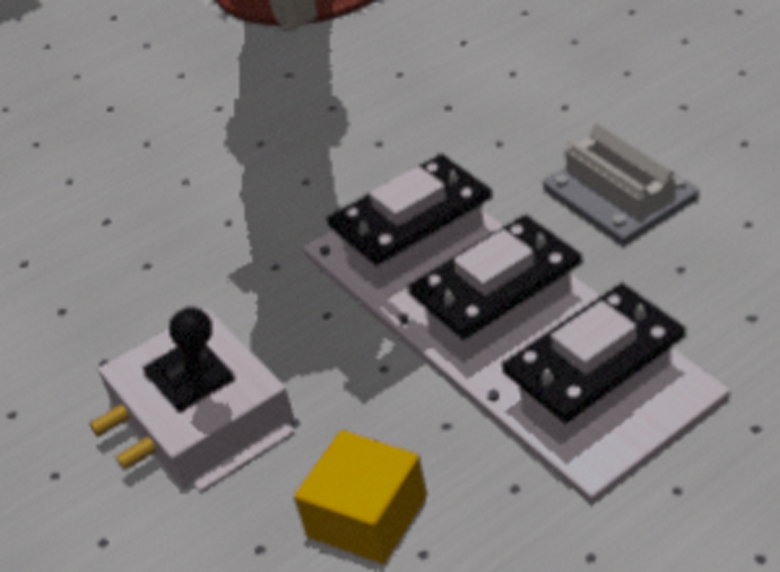

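View pics/t46.png

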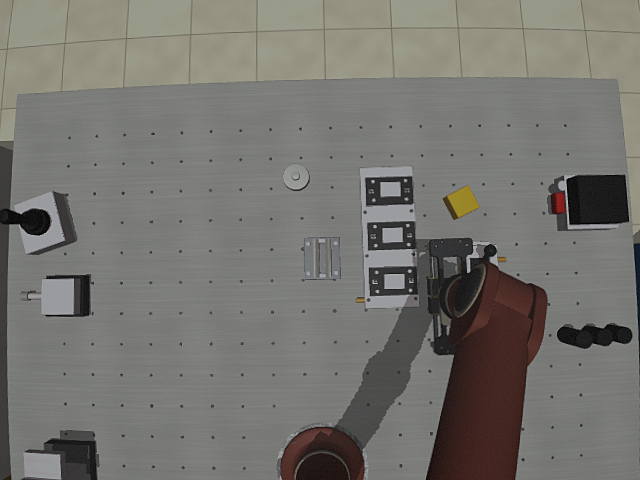

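```bash
python3 - <<'E'
from h import *
print(tri((491,251.3),(133.1,306.2)))
s=sensors.state(); print(s['t'],s['qd'].round(2),s['eef_pos'])
print(bot.finish_job())
E
```

```text
(array([ 0.5055638 , -0.38190234,  0.10838004]), np.float64(0.002992391802930059))
71.45 [ 1.76  1.03  1.94 -0.98  0.28  0.16  0.02] [ 0.42448947 -0.23016041  0.23152421]
the job is handed in; nothing more can be done
None
```

I switched the vacuum off, turned over all three plates found on the bench, seated them on the three pads, and switched the vacuum back on. The job was handed in at 71.5 s of the 210 s allowed.

- **Turning the plates:** the tool can only point down. I gripped each plate loosely near one end so that it pivoted in the jaws, and turned it past vertical against the edge of the stand's base. I then laid it on the bench rail up and gripped it again at its centre. The stand's slot itself was not needed.
- **Early drop:** while I was finding the right grip, the first plate fell about 30 mm flat onto the bench. Nothing else was touched.
- **Seating:** in the last pictures all three plates lie rail up on the pads with both pins through their holes. Each stopped at the height expected for flush, and the wrist force rose there.
- **Valve:** for off, I pushed the lever until it met its stop at about 7 N, and for on, at about 12 N. In the last pictures the knob is at x ≈ 0.506 m, against about 0.504 m at the start. The valve angle is judged only from that and the stop force.
- **Yellow box and weight:** both stand where they were, judged by eye in the pictures.
- **Scene camera:** it read 4 to 6 mm away from the top camera in x at the pins, so I used the top camera and relative moves for placing.
- **At hand-in:** the arm was clear of everything but still settling, with joints turning at up to about 2 degrees/s. I saw no plate knocked aside during the run.

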